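# Pack, snap shut and clear the tasting kit

### The arm

A 6-joint arm with a two-finger parallel gripper is mounted at the origin on a cart in front of the work surface, level with it; the furniture and walls round the work are solid. World frame = base frame: x ahead of the robot, y to its left, z up, the work surface at z = 0. Lengths are in m, angles in rad, forces in N, time in s.
With the tool pointing down it reaches from about 0.35 to 0.85 m from the base axis. Payload 8.1 kg.
Tool frame: the origin (TCP) lies midway between the tips of the shut fingers; the grasp point (between the pads) lies 19 mm behind it; z points along the fingers, y is the line along which they close (so a half turn about z gives the same grasp; the last joint's range is limited). The gripper opens to 93 mm and grips with 3 to 60 N. Pads are 15 mm wide; open, the fingers measure 128 mm over their backs; the gripper's body (75 mm by 188 mm) begins 65 mm behind the grasp point.
Start: joints at [-1.416, 0.13, 1.488, -0, 1.523, -0.085], TCP at [0.143, -0.583, 0.219] pointing down, gripper open.
Joint ranges: [-2.96, 2.96], [-0.89, 2.26], [0.02, 2.5], [-1.34, 4.48], [0, 2.73], [-2.66, 2.66]. Speed limits (rad/s): [2.39, 2.39, 2.79, 3.14, 3.14, 3.14].

### API

Orientations are given as a rotation vector (axis times angle).
In Python, from plant import robot, cams gives the robot as it stands. The module is installed in compiled form; this text tells all that it offers.
- The arm moves only by the tool play_rows, never from a script. Its arguments are lists of equal length, an entry for each row: "slide": the shift along the tool's x, y, z scaled (see below), a list of three; "twist": the turn, a rotation vector about the tool's x, y, z scaled (see below), a list of three. A call has exactly 8 rows; each row shifts and turns the commanded pose from where the row before left it, along the tool's axes as they then stand; what a row does not reach is not made up. The controller multiplies each number of a shift by 25 cm and each number of a turn by 60 degrees. A row lasts 1/10 s, in which the tool goes at most 50 mm and 8.59 degrees, less where a joint would pass 70% of its speed; a pose out of reach is approached as far as the arm can. A call with a number of a shift or a turn outside -1 to 1 is refused whole. A call with a gripper value outside its range is refused whole. "fingers" is the closure, from -1 (fully open) to 1 (shut), set as the call begins (left out, the last holds). The fingers move at their own pace and stop on an object; "force" is the grip in N (left out, the last holds). Time passes only in rows, so rows that do not move let the fingers close, or fill a call up. It gives the time, the measured TCP pose, the force, the opening and the grip force at its end, in the units of the state.
- robot.read_state(): the state, without advancing time (a new reading comes with each control period).
- cams.read_camera(name): name is "side" or "top" or "wrist"; returns (picture, depth): 420x560x3 uint8, red, green, blue; 420x560 float32, m along the optical axis (not along the pixel's ray), 0 where there is no reading.
- cams.get_calibration(name): a dict with "fx", "fy", "cx", "cy" (pixels), "world_from_camera" (4x4, takes a point from camera to world coordinates). Camera axes: x right, y down, z forward; pixel columns grow to the right and rows downward; lengths in m; the calibration is good to about 2 mm. The wrist camera is an equidistant fisheye: a pixel r from the principal point sees the ray r / f radians off the axis. A picture is of the moment at which its call begins: read the wrist's pose just before it. get_calibration takes no time and is no camera call; for the wrist camera it gives the pose at the moment of the call.
- robot.close_job(): hands the job in; it is judged then, once.
The state is a dict: "t": time; "q": joint angles; "dq": joint speeds; "joint_torque": joint torques, N m; "tool_pos": TCP position; "orientation": TCP orientation; "force": force on the tool from outside, world axes, zero at the start; "wrist_torque": the same for the moment, N m; "opening": finger opening in m; "gripper_force": force on a finger pad.
Only numpy, scipy, OpenCV 4.12 (cv2) and the standard library are available. Lean on these libraries where they do the work, as an engineer would, in place of code of your own. Each camera call takes 0.05 s, during which the arm holds its last target. There are 200 camera calls.

### The job

Close down the tasting station: put every tool that is lying out (the folding corkscrews and the marker pen, however many there are) into the kit box, then set the lid squarely home on the box, then press down each of the four snap tabs round the lid's rim until all of them have snapped down flush. Also take the small wooden bar board out of its rack and hang it by its hole on the stand's peg. Press no tab before the lid is home, and leave the salt shaker where it stands.

Things in the scene. Friction and masses are not known exactly. Their poses are not given: they have to be found in the camera images.
- kit_box: Open grey plastic box, fixed to the table, inside 105 mm along its x by 155 mm along its y, walls 5 mm, a 7 mm wide flange outside round the top (129 x 179 mm over the flange). Origin: centre of the underside on the table; inner floor 6 mm and rim 56 mm above it. z up. Its yaw differs from run to run.
- lid: Loose white lid, 129 (x) by 179 mm (y), 0.5 kg, right way up on the table. Under it an 8 mm deep skirt (99 x 149 mm outside) drops into the box mouth, 3 mm clearance a side; the 5 mm plate above it (8 to 13 mm up) then rests on the rim. Origin: centre of the skirt's foot, 48 mm above the box's origin when home. Fits the box also turned by half a turn. Carry it by the bar handle.
- lid_handle (a point): Middle of the grey bar handle at the lid's centre, 52 mm above its origin. The bar is 16 mm thick along the lid's x, 44 mm long along y, 14 mm high (45 to 59 mm above the origin), on two short legs: pinch it across x. Axes as the lid's.
- tab_1 (a joint): Snap tab in the middle of the lid's +x side: grey flap 50 mm wide, 38 mm long, 4 mm thick, hinged 34 mm inside the lid's edge, free end outward. 0 = standing up 0.5 rad (the start), 0.5 rad = down, flat on the lid. Over-centre spring: resists with about 6 N at the press point, springs back if let go before 0.26 rad, beyond that snaps down by itself and stays.
- tab_2 (a joint): The same tab (44 mm wide) on the lid's +y side.
- tab_3 (a joint): The same tab (50 mm wide) on the lid's -x side.
- tab_4 (a joint): The same tab (44 mm wide) on the lid's -y side.
- press_1 (a point): Press point on the top face of tab_1, 25 mm from its hinge, 9 mm inside the lid's edge, above the box wall. It moves with the tab: about 29 mm above the lid's origin when up, 17.5 mm when down; with the lid home 77 and 65.5 mm above the table. Press straight down.
- press_2 (a point): The same on tab_2.
- press_3 (a point): The same on tab_3.
- press_4 (a point): The same on tab_4.
- corkscrew_a_mid (a point): Folding corkscrew, black, 121 mm long (along its y), 16 mm high, 28 mm wide over handle and folded worm, 0.09 kg, lying flat. This point: the middle of that width, 8.5 mm above its underside; the handle takes x -14 to +5 mm, the worm (10 mm high, y -32 to +52 mm) x +5 to +14 mm. Pinch it across x. Absent in some runs.
- corkscrew_b_mid (a point): The same point of another such corkscrew. Absent in some runs.
- felt_marker_mid (a point): Black and white marker pen, 136 mm long (along its y), 17 mm thick, 0.018 kg, lying; it can roll. This point: its middle, on its axis. Absent in some runs.
- rack: Small steel rack, fixed: base 56 x 100 mm, 8 mm thick, with a slot along its y (13 mm wide along x, 34 mm deep, lips' top 42 mm above the table) in which the board stands. Origin: centre of the underside.
- board: Wooden bar board, 10 mm thick (x), 186 mm tall (z): lower part 82 mm wide (y) up to 86 mm, above it a neck 56 mm wide with a round 27 mm hole through along x; 0.16 kg. Origin: centre of its lower edge. It starts upright in the rack, origin 8 mm above the table. Lift it straight up.
- board_hole (a point): Centre of the board's hole, 124 mm above its lower edge, in the middle of its thickness. Axes as the board's.
- board_grip (a point): Point on the board's mid-plane 172 mm above its lower edge, 14 mm below its top edge and 34 mm above the hole's edge: pinch here across the 10 mm thickness (x).
- peg_stand: Steel stand, fixed: base 76 x 76 mm, an 18 mm post at its +x 30 mm, top 193 mm above the table, and a horizontal peg 9 mm thick from the post towards -x, its axis 185 mm above the table. Origin on the table under the middle of the peg.
- peg (a point): Point on the axis of the peg's straight part: the post's face is 21 mm towards +x, the straight part ends 26 mm towards -x and the last 6 mm turn up (top 12 mm above the axis). Axes as the stand's: peg along x, z up. The board hangs when the peg carries it by the hole's upper edge (hole centre then about 9 mm below the peg's axis).
- shaker: Glass salt shaker with a metal top, 44 mm wide, 90 mm tall, a bystander; origin: centre of the underside.

How it is judged:
On the way, in this order (a step that is already met when the one before it is completed fails the run):
1. every tool that was lying out is inside the box (x of corkscrew_a_mid in the frame of kit_box between -0.052 and 0.052 m and y of corkscrew_a_mid in the frame of kit_box between -0.077 and 0.077 m and z of corkscrew_a_mid in the frame of kit_box between -0.005 and 0.05 m and x of corkscrew_b_mid in the frame of kit_box between -0.052 and 0.052 m and y of corkscrew_b_mid in the frame of kit_box between -0.077 and 0.077 m and z of corkscrew_b_mid in the frame of kit_box between -0.005 and 0.05 m and x of felt_marker_mid in the frame of kit_box between -0.052 and 0.052 m and y of felt_marker_mid in the frame of kit_box between -0.077 and 0.077 m and z of felt_marker_mid in the frame of kit_box between -0.005 and 0.05 m), for 0.2 s.
2. the lid is home on the box with the tools inside and all tabs still up (all of step 1 and horizontal distance between lid and kit_box below 0.006 m and z of lid in the frame of kit_box between 0.044 and 0.0515 m and angle between lid's own z axis and vertical below 0.04 rad and angle between the y axis of lid and the y axis of kit_box, either way round below 0.1 rad and value of joint each of tab_1, tab_2, tab_3, tab_4 below 0.2 rad), for 0.2 s.
3. all four tabs have snapped down on the seated lid (horizontal distance between lid and kit_box below 0.006 m and z of lid in the frame of kit_box between 0.044 and 0.0515 m and angle between lid's own z axis and vertical below 0.04 rad and angle between the y axis of lid and the y axis of kit_box, either way round below 0.1 rad and value of joint each of tab_1, tab_2, tab_3, tab_4 above 0.42 rad), for 0.2 s.
At the end, for the whole second after the job is handed in: All tools inside the box below its rim; lid home (within 6 mm, 0.1 rad, level to 0.04 rad, origin 44 to 51.5 mm up); every tab past 0.42 rad; board hanging on the peg, hole centre -28 to +22 mm along, 10 mm sideways, -14 to +3 mm in height of peg, upright within 0.35 rad (all of step 1 and all of step 3 and x of board_hole in the frame of peg between -0.028 and 0.022 m and y of board_hole in the frame of peg between -0.01 and 0.01 m and z of board_hole in the frame of peg between -0.014 and 0.003 m and angle between board's own z axis and vertical below 0.35 rad and contact force between board and peg_stand above 0.5 N and linear speed of lid below 0.02 m/s); the robot touches nothing.
It fails at once if the salt shaker is pushed more than 40 mm or knocked over (distance of shaker from where it was at the start of the episode above 0.04 m or angle between shaker's own z axis and vertical above 0.5 rad).
Of corkscrew_a, corkscrew_b, felt_marker only 2 to 3 are there at a start; the rules pass over those that are not, and their reading is None.
At some moment in a run one of corkscrew_a, corkscrew_b, felt_marker may be knocked a few centimetres aside while the robot is not near it.
It also fails if it takes over 192 s, if anything falls off the work surface, if the arm or the gripper's body presses on something with over 40 N, if the wrist force passes 120 N, or if a joint passes its speed limit or range.

## Working session

There is one attempt and no reset: what is moved stays moved. The work goes in short steps, Python scripts to look and compute and a tool call to move; the robot and the scene stay as the last step left them, time stands still between calls to the robot, and variables do not carry over. Pictures are saved under pics/ and viewed, at most 14 in all, crops included, and the job is handed in when it is done.

Besides the shell and the picture viewer there is one more tool, called as name(argument=value, ...), one argument or row to a line, values as JSON. play_rows: Moves the arm, as the interface text tells. Shifts and turns lie within -1 to 1; 1 stands for 25 cm of shift or 60 degrees of turn. Its arguments: {"type":"object","properties":{"slide":{"type":"array"},"twist":{"type":"array"},"fingers":{"type":"number"},"force":{"type":"number"}},"required":["slide","twist"]}

```bash
mkdir -p pics
python3 - <<'E'
from plant import robot, cams
import cv2,numpy as np
print(robot.read_state())
for n in ("top","side"):
    im,d=cams.read_camera(n); cv2.imwrite(f"pics/{n}0.png",im[:,:,::-1]); np.save(f"{n}0.npy",d)
    c=cams.get_calibration(n); print(n,c["fx"],c["fy"],c["cx"],c["cy"]); print(np.round(c["world_from_camera"],4))
c=cams.get_calibration("wrist");print(c)
E
```

```text
{'t': 0.0, 'q': array([-1.41638772e+00,  1.31124682e-01,  1.48929416e+00,  4.65285585e-06,
        1.52301358e+00, -8.54169360e-02]), 'dq': array([ 5.15798902e-04,  1.88670799e-04,  6.20386944e-05,  1.83084355e-03,
       -1.88650174e-04,  1.06182331e-04]), 'joint_torque': array([-3.24246803e-04, -5.59849334e+01, -4.91752231e+01,  7.67655065e-02,
        3.54820210e-02, -1.76027061e-04]), 'tool_pos': array([ 0.14244379, -0.58224837,  0.21760108]), 'orientation': array([-3.11720752e+00, -3.75594596e-01,  9.23200402e-05]), 'force': array([-0.16498174,  0.47468129,  0.94810873]), 'wrist_torque': array([-0.04546134, -0.02609617, -0.02793294]), 'gripper_force': 0.0, 'opening': 0.09316405742841033}
top 472.97394355393703 472.97394355393703 281.30701886299113 202.4576311781231
[[-0.0102 -0.9969  0.078   0.401 ]
 [-0.9998  0.0091 -0.0148  0.2469]
 [ 0.0141 -0.0781 -0.9968  1.1344]
 [ 0.      0.      0.      1.    ]]
side 435.4213342953466 435.4213342953466 279.03320974149125 202.46108285638434
[[-0.8848 -0.2342  0.4029  0.022 ]
 [-0.4657  0.4786 -0.7444  1.0362]
 [-0.0185 -0.8462 -0.5325  0.7321]
 [ 0.      0.      0.      1.    ]]
{'fx': 325.19226210127806, 'fy': 325.19226210127806, 'cx': 279.460556829003, 'cy': 203.28324895112934, 'world_from_camera': array([[ 0.23628634, -0.94121156, -0.24143233,  0.20872852],
       [-0.97168216, -0.22928332, -0.05712208, -0.56743947],
       [-0.00159244,  0.24809265, -0.968735  ,  0.3848111 ],
       [ 0.        ,  0.        ,  0.        ,  1.        ]])}
```

View pics/top0.png

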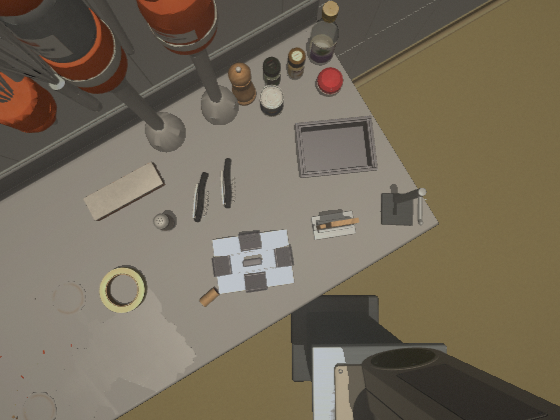

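View pics/side0.png

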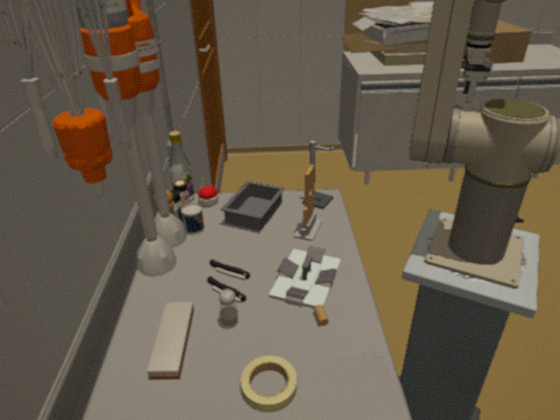

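The top view shows two black corkscrews at (201,196) and (227,183), the lid at (253,262), the box at (337,148), the rack with board at (335,224), the peg stand at (405,205) and the shaker at (164,221). I see no marker. Next I measure with depth.

```bash
cat > h.py <<'E'
import numpy as np,cv2
from plant import robot,cams
from scipy.spatial.transform import Rotation as R
def cloud(n,d):
    c=cams.get_calibration(n); v,u=np.indices(d.shape)
    p=np.stack([(u-c["cx"])/c["fx"]*d,(v-c["cy"])/c["fy"]*d,d],-1)
    T=c["world_from_camera"]; P=p@T[:3,:3].T+T[:3,3]; P[d==0]=np.nan
    return P
def rect(xy):  # centre, (long,short), yaw of long axis (deg)
    (cx,cy),(w,h),a=cv2.minAreaRect((xy*1000).astype(np.float32))
    if w<h: w,h,a=h,w,a+90
    return np.round([cx,cy,w,h,(a+90)%180-90],1)
E
python3 - <<'E'
from h import *
im=cv2.imread("pics/top0.png"); d=np.load("top0.npy"); P=cloud("top",d); z=P[...,2]
for u,v in [(201,240),(300,280),(60,250)]: print("table z",P[v,u].round(4))
def reg(name,u0,v0,u1,v1,zl,zh,extra=None):
    m=np.zeros(z.shape,bool); m[v0:v1,u0:u1]=1; m&=(z>zl)&(z<zh)
    if extra is not None:m&=extra
    print(name,m.sum(),rect(P[m][:,:2]),"med",np.median(P[m],0).round(4)); return m
g=im.max(2)
reg("box rim",285,105,390,190,.045,.066)
reg("lidplate",200,220,305,305,.006,.022)
reg("handle",235,245,275,275,.045,.07)
reg("tabs hi",200,220,305,305,.024,.05)
for n,b in (("csA",(180,160,214,235)),("csB",(214,145,245,220))):
    reg(n+" all",*b,.004,.03); reg(n+" high",*b,.011,.03); reg(n+" dark",*b,-.01,.03,g<60)
reg("board top",290,195,375,250,.12,.22)
reg("rack lip",290,195,375,250,.03,.05); reg("rack base",290,195,375,250,.004,.02)
reg("stand top",375,175,440,240,.15,.22); reg("stand base",375,175,440,240,.004,.03)
reg("shaker",145,205,182,240,.02,.11)
cv2.imwrite("pics/c1.png",cv2.resize(im[130:310,140:300],None,fx=3.3,fy=3.3,interpolation=cv2.INTER_CUBIC))
for u,v in [(165,130),(220,105),(110,70),(190,20),(30,110),(240,75),(271,98),(330,80)]: print((u,v),P[v-4:v+4,u-4:u+4].reshape(-1,3)[30].round(3))
E
```

```text
table z [ 0.4017  0.4228 -0.0021]
table z [ 0.304   0.1871 -0.006 ]
table z [0.3816 0.7539 0.0048]
box rim 1342 [615.6 102.6 179.3 129.6 -84.5] med [0.6182 0.1012 0.0534]
lidplate 3381 [351.7 312.8 220.6 196.9 -89.5] med [0.3469 0.3047 0.012 ]
handle 135 [351.2 298.4  42.   15.9 -82.7] med [0.351  0.2985 0.0565]
tabs hi 862 [347.8 318.4 228.5 138.5 -79.3] med [0.3502 0.3    0.0292]
csA all 463 [498.2 433.7 151.7  70.8  -3.7] med [0.5013 0.4233 0.0118]
csA high 277 [505.2 423.4 118.3  28.4 -11.9] med [0.5059 0.4228 0.0138]
csA dark 233 [504.8 422.1 118.1  15.3  -8.8] med [0.5083 0.4228 0.0137]
csB all 445 [557.3 348.5 153.8  64.1   6.3] med [0.5337 0.359  0.0122]
csB high 268 [537.9 358.2 117.7  30.6   3.1] med [0.5351 0.3589 0.0138]
csB dark 116 [5.376e+02 3.604e+02 1.173e+02 1.260e+01 1.000e-01] med [0.5426 0.3614 0.0133]
board top 166 [434.8 106.8  56.3  10.  -81.7] med [0.4344 0.1102 0.1918]
rack lip 187 [422.3 140.5 162.3  36.4 -71. ] med [0.4305 0.1116 0.0395]
rack base 490 [447.6 104.6 168.8 104.3 -83.9] med [0.4272 0.1078 0.0067]
stand top 238 [465.5 -44.   72.2  18.1  -7.6] med [ 0.484  -0.0448  0.1877]
stand base 847 [469.7 -70.8 126.2  81.8 -89.4] med [ 0.4665 -0.0408  0.0081]
shaker 321 [444.1 498.6  42.   37.1  -2.6] med [0.4426 0.4938 0.0789]
(165, 130) [0.636 0.472 0.149]
(220, 105) [0.698 0.359 0.118]
(110, 70) [0.619 0.452 0.545]
(190, 20) [0.674 0.347 0.567]
(30, 110) [0.586 0.583 0.483]
(240, 75) [0.751 0.313 0.157]
(271, 98) [0.728 0.248 0.068]
(330, 80) [0.777 0.108 0.048]
```

View pics/c1.png

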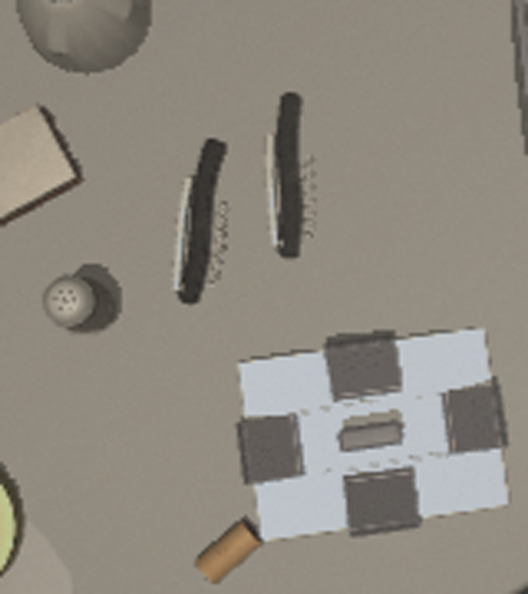

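The crop shows each black handle with a silver strip on its left (the worm) and a dotted shadow on its right. Box (179x130 mm), board top (56x10 mm) and peg (72 mm) all fit their known sizes. I'll do the board first, so I turn, then move above it.

play_rows(
  slide=[
    [0,0,0],
    [0,0,0],
    [0,0,0],
    [0,0,0],
    [0,0,0],
    [0,0,0],
    [0,0,0],
    [0,0,0],
  ],
  twist=[
    [0,0,-0.141],
    [0,0,-0.141],
    [0,0,-0.141],
    [0,0,-0.141],
    [0,0,-0.141],
    [0,0,-0.141],
    [0,0,-0.141],
    [0,0,-0.141],
  ],
  fingers=-1,
)

```text
t: 0.9
tool_pos: [0.1425, -0.5825, 0.218]
orientation: [-2.374, -2.056, -0.001]
force: [0.5, 0.1, -0.4]
opening: 0.093
gripper_force: 0.0
```

play_rows(
  slide=[
    [0,0,0],
    [0,0,0],
    [0.0956,0.1026,-0.0231],
    [0.0956,0.1026,-0.0231],
    [0.0956,0.1026,-0.0231],
    [0.0956,0.1026,-0.0231],
    [0.0956,0.1026,-0.0231],
    [0.0956,0.1026,-0.0231],
  ],
  twist=[
    [0,0,-0.141],
    [0,0,-0.141],
    [0,0,0],
    [0,0,0],
    [0,0,0],
    [0,0,0],
    [0,0,0],
    [0,0,0],
  ],
)

```text
t: 1.7
tool_pos: [0.2746, -0.4172, 0.2531]
orientation: [-2.054, -2.376, -0.0]
force: [-0.0, -0.4, -0.1]
opening: 0.0927
gripper_force: 0.0
```

play_rows(
  slide=[
    [0.0956,0.1026,-0.0231],
    [0.0956,0.1026,-0.0231],
    [0.0956,0.1026,-0.0231],
    [0.0956,0.1026,-0.0231],
    [0.0956,0.1026,-0.0231],
    [0.0956,0.1026,-0.0231],
    [0.0956,0.1026,-0.0231],
    [0.0956,0.1026,-0.0231],
  ],
  twist=[
    [0,0,0],
    [0,0,0],
    [0,0,0],
    [0,0,0],
    [0,0,0],
    [0,0,0],
    [0,0,0],
    [0,0,0],
  ],
)

```text
t: 2.5
tool_pos: [0.4498, -0.1983, 0.2993]
orientation: [-2.054, -2.377, 0.0]
force: [1.2, -0.9, 0.1]
opening: 0.0927
gripper_force: 0.0
```

play_rows(
  slide=[
    [0.153,0.0145,0],
    [0.153,0.0145,0],
    [0.153,0.0145,0],
    [0.153,0.0145,0],
    [0.153,0.0145,0],
    [0.153,0.0145,0],
    [0.153,0.0145,0],
    [0.153,0.0145,0],
  ],
  twist=[
    [0,0,0],
    [0,0,0],
    [0,0,0],
    [0,0,0],
    [0,0,0],
    [0,0,0],
    [0,0,0],
    [0,0,0],
  ],
)

```text
t: 3.3
tool_pos: [0.4331, 0.1088, 0.2992]
orientation: [-2.054, -2.377, 0.0]
force: [0.4, -0.3, 0.3]
opening: 0.0927
gripper_force: 0.0
```

```bash
cat >> h.py <<'E'
def fish(u,v,c):  # wrist pixel -> ray dir (cam)
    dx,dy=u-c["cx"],v-c["cy"]; r=np.hypot(dx,dy)+1e-9; th=r/c["fx"]
    return np.stack([np.sin(th)*dx/r,np.sin(th)*dy/r,np.cos(th)],-1)
def wcloud():
    c=cams.get_calibration("wrist"); im,d=cams.read_camera("wrist"); v,u=np.indices(d.shape)
    k=fish(u,v,c); p=k/np.maximum(k[...,2:],.05)*d[...,None]; T=c["world_from_camera"]
    P=p@T[:3,:3].T+T[:3,3]; P[d==0]=np.nan
    return im[:,:,::-1].copy(),P
def pose():
    s=robot.read_state(); M=R.from_rotvec(s["orientation"]).as_matrix()
    return s["tool_pos"],M,np.degrees(np.arctan2(M[1,1],M[0,1]))
def go(dst,phi=None,rows=8):
    """tool-z turn (deg, world yaw of tool y -> phi) then slide per row in tool axes after turn"""
    p,M,a=pose(); t=0
    if phi is not None: t=-((phi-a+90)%180-90)
    M2=M@R.from_rotvec([0,0,np.radians(t)]).as_matrix()
    s=M2.T@(np.array(dst)-p)
    print("pos",p.round(4),"phi",round(a,2),"turn deg",round(t,2),"unit/row",round(t/60/rows,4),"slide/row",np.round(s/.25/rows,4),"tot mm",np.round(s*1000,1))
E
python3 - <<'E'
from h import *
im,P=wcloud(); cv2.imwrite("pics/w1.png",im); z=P[...,2]
def reg(n,m): print(n,m.sum(),rect(P[m][:,:2]),"med",np.median(P[m],0).round(4))
X,Y=P[...,0],P[...,1]
b=(abs(X-.434)<.03)&(abs(Y-.107)<.05)
reg("board",b&(z>.17)&(z<.21)); 
s=(abs(X-.465)<.06)&(abs(Y+.044)<.04)&(z>.17)&(z<.21)
if s.sum()>5: reg("stand",s)
t=cv2.imread("pics/top0.png"); d=np.load("top0.npy"); P=cloud("top",d)
m=(t.min(2)>150); m[:215]=0;m[310:]=0;m[:,:195]=0;m[:,310:]=0
m&=P[...,2]<.03
m=cv2.morphologyEx(m.astype(np.uint8),cv2.MORPH_OPEN,np.ones((2,2)))>0
reg("lid white",m)
pk=(P[...,2]>.175)&(P[...,2]<.21)&(abs(P[...,0]-.465)<.05)&(abs(P[...,1]+.044)<.05); reg("stand",pk)
q=P[pk]; pm=q[q[:,0]<.478]; vx,vy,x0,y0=cv2.fitLine((pm[:,:2]*1000).astype(np.float32),cv2.DIST_L2,0,.01,.01).ravel(); print("peg line",np.degrees(np.arctan2(vy,vx)),x0,y0,np.median(pm[:,2]),len(pm))
post=q[q[:,0]>.486]; print("post",rect(post[:,:2]))
E
```

```text
board 774 [435.1 103.9  56.5   9.8 -81.8] med [0.4349 0.107  0.195 ]
stand 566 [465.  -48.8  73.8  12.8   1.8] med [ 0.4653 -0.0457  0.1884]
lid white 2546 [349.2 296.4 177.6 127.7 -81.9] med [nan nan nan]
stand 205 [465.5 -44.4  72.2  17.4  -7.6] med [ 0.4777 -0.0454  0.1888]
peg line -3.0161738 453.4349 -45.706623 0.18714252367884432 105
post [493.7 -48.3  17.6  14.4 -90. ]
```

View pics/w1.png

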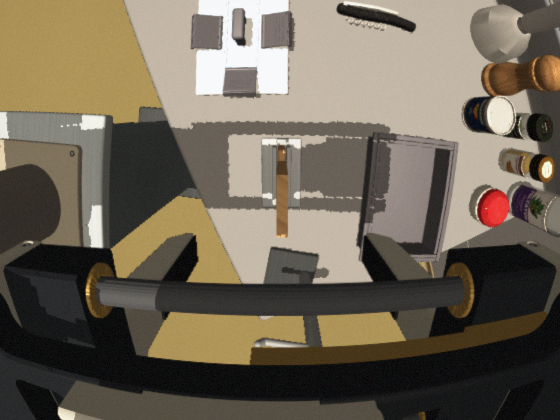

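play_rows(
  slide=[
    [-0.002,0.0007,0.069],
    [-0.002,0.0007,0.069],
    [-0.002,0.0007,0.069],
    [-0.002,0.0007,0.069],
    [-0.002,0.0007,0.069],
    [-0.002,0.0007,0.069],
    [-0.002,0.0007,0.069],
    [-0.002,0.0007,0.069],
  ],
  twist=[
    [0,0,0],
    [0,0,0],
    [0,0,0],
    [0,0,0],
    [0,0,0],
    [0,0,0],
    [0,0,0],
    [0,0,0],
  ],
)

```text
t: 4.15
tool_pos: [0.4353, 0.1033, 0.1604]
orientation: [-2.054, -2.377, 0.001]
force: [-0.2, 0.3, 0.1]
opening: 0.093
gripper_force: 0.0
```

play_rows(
  slide=[
    [0,0,0],
    [0,0,0],
    [0,0,0],
    [0,0,0],
    [0,0,0],
    [0,0,0],
    [0,0,0],
    [0,0,0],
  ],
  twist=[
    [0,0,0],
    [0,0,0],
    [0,0,0],
    [0,0,0],
    [0,0,0],
    [0,0,0],
    [0,0,0],
    [0,0,0],
  ],
  fingers=1,
  force=30,
)

```text
t: 4.95
tool_pos: [0.4356, 0.1035, 0.1616]
orientation: [2.054, 2.377, 0.0]
force: [-0.1, 0.1, -0.2]
opening: 0.0336
gripper_force: 0.0
```

play_rows(
  slide=[
    [0,0,-0.03],
    [0,0,-0.03],
    [0,0,-0.03],
    [0,0,-0.03],
    [0,0,-0.03],
    [0,0,-0.03],
    [0,0,-0.03],
    [0,0,-0.03],
  ],
  twist=[
    [0,0,0],
    [0,0,0],
    [0,0,0],
    [0,0,0],
    [0,0,0],
    [0,0,0],
    [0,0,0],
    [0,0,0],
  ],
)

```text
t: 5.75
tool_pos: [0.4355, 0.1035, 0.2221]
orientation: [-2.054, -2.377, 0.0]
force: [0.1, -0.0, -1.7]
opening: 0.0094
gripper_force: 30.0
```

The fingers hadn't shut when the lift began, so the grip may be too high. I'll measure.

Run:
```python
from h import *
im,d=cams.read_camera("side"); cv2.imwrite("pics/s1.png",cv2.resize(im[130:260,230:390,::-1],None,fx=4,fy=4))
P=cloud("side",d); hsv=cv2.cvtColor(im,cv2.COLOR_RGB2HSV)
m=(abs(P[...,0]-.435)<.05)&(abs(P[...,1]-.105)<.06)&(hsv[...,1]>120)&(hsv[...,0]<20)&(P[...,2]>.045)
print(m.sum(),np.nanpercentile(P[m][:,2],[1,50,99]))
print("rows",np.where(m)[0].min(),np.where(m)[0].max())
w,Q=wcloud(); k=(abs(Q[...,0]-.435)<.03)&(abs(Q[...,1]-.105)<.045)&(Q[...,2]>.17)&(Q[...,2]<.30)
print("wrist board z pct",np.nanpercentile(Q[k][:,2],[5,25,50,75,95]),k.sum(),rect(Q[k][:,:2]))
```

```text
555 [0.05695159 0.16115086 0.40507631]
rows 53 223
wrist board z pct [0.21043665 0.23354765 0.2346296  0.25150207 0.283476  ] 4020 [435.  109.3  42.9  34.2 -46.5]
```

View pics/s1.png

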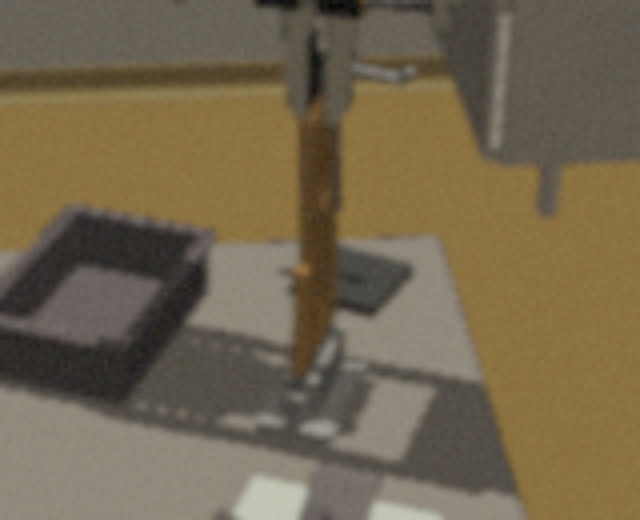

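The side crop shows the fingers holding only the board's top edge (about 12 mm of tip). I'll set it back in the slot and regrip lower.

play_rows(
  slide=[
    [0,0,0.0195],
    [0,0,0.0195],
    [0,0,0.0195],
    [0,0,0.0195],
    [0,0,0.0195],
    [0,0,0.0195],
    [0,0,0.0195],
    [0,0,0.0195],
  ],
  twist=[
    [0,0,0],
    [0,0,0],
    [0,0,0],
    [0,0,0],
    [0,0,0],
    [0,0,0],
    [0,0,0],
    [0,0,0],
  ],
)

```text
t: 6.65
tool_pos: [0.4371, 0.1037, 0.1843]
orientation: [2.052, 2.375, 0.005]
force: [-0.5, 0.2, 30.5]
opening: 0.0098
gripper_force: 30.2
```

play_rows(
  slide=[
    [0,0,0],
    [0,0,0],
    [0,0,0],
    [0,0,0.018],
    [0,0,0.018],
    [0,0,0.018],
    [0,0,0.018],
    [0,0,0.016],
  ],
  twist=[
    [0,0,0],
    [0,0,0],
    [0,0,0],
    [0,0,0],
    [0,0,0],
    [0,0,0],
    [0,0,0],
    [0,0,0],
  ],
  fingers=0.4,
)

```text
t: 7.45
tool_pos: [0.4353, 0.1035, 0.1598]
orientation: [-2.054, -2.377, 0.001]
force: [0.0, -0.1, -0.6]
opening: 0.0277
gripper_force: 0.0
```

play_rows(
  slide=[
    [0,0,0],
    [0,0,0],
    [0,0,0],
    [0,0,0],
    [0,0,0],
    [0,0,0],
    [0,0,0],
    [0,0,0],
  ],
  twist=[
    [0,0,0],
    [0,0,0],
    [0,0,0],
    [0,0,0],
    [0,0,0],
    [0,0,0],
    [0,0,0],
    [0,0,0],
  ],
  fingers=1,
  force=30,
)

```text
t: 8.25
tool_pos: [0.4357, 0.1035, 0.1607]
orientation: [2.054, 2.377, 0.0]
force: [0.5, 1.1, 1.3]
opening: 0.0098
gripper_force: 30.0
```

play_rows(
  slide=[
    [0,0,-0.032],
    [0,0,-0.032],
    [0,0,-0.032],
    [0,0,-0.032],
    [0,0,-0.032],
    [0,0,-0.032],
    [0,0,-0.032],
    [0,0,-0.032],
  ],
  twist=[
    [0,0,0],
    [0,0,0],
    [0,0,0],
    [0,0,0],
    [0,0,0],
    [0,0,0],
    [0,0,0],
    [0,0,0],
  ],
)

```text
t: 9.05
tool_pos: [0.4356, 0.1035, 0.2252]
orientation: [2.054, 2.377, 0.0]
force: [-0.4, -0.1, -1.9]
opening: 0.0101
gripper_force: 30.0
```

Run:
```python
from h import *
w,Q=wcloud(); k=(abs(Q[...,0]-.435)<.02)&(abs(Q[...,1]-.105)<.045)&(Q[...,2]>.2)&(Q[...,2]<.30)
hs=cv2.cvtColor(w,cv2.COLOR_BGR2HSV); k&=(hs[...,0]<20)&(hs[...,1]>100)
print("board z",np.nanpercentile(Q[k][:,2],[5,25,50,75,95]),k.sum(),rect(Q[k][:,:2]))
s=(abs(Q[...,0]-.465)<.06)&(abs(Q[...,1]+.044)<.04)&(Q[...,2]>.165)&(Q[...,2]<.21)
q=Q[s]
if len(q)>20:
    pm=q[(q[:,0]<.475)]; l=cv2.fitLine((pm[:,:2]*1000).astype(np.float32),cv2.DIST_HUBER,0,.01,.01).ravel(); print("peg",np.degrees(np.arctan2(l[1],l[0])),l[2:],np.median(pm[:,2]),pm[:,0].min(),len(pm))
d=np.load("top0.npy"); P=cloud("top",d)
b=(P[...,2]>.003)&(P[...,2]<.02); b[:190]=0; b[228:]=0; b[:,:378]=0; b[:,418:]=0
b=cv2.morphologyEx(b.astype(np.uint8),cv2.MORPH_OPEN,np.ones((3,3)))>0
print("base",rect(P[b][:,:2]),b.sum())
go([.40,-.04,.225],-6)
```

```text
board z [0.21984976 0.25842255 0.25935176 0.25985567 0.2605737 ] 2314 [434.1 104.3  56.5  19.6  89.2]
base [472.4 -46.2  76.   74.8  89.3] 846
pos [0.4362 0.1036 0.2267] phi 8.34 turn deg 14.34 unit/row 0.0299 slide/row [-0.0733 -0.0105  0.0008] tot mm [-146.6  -21.     1.6]
```

play_rows(
  slide=[
    [0,0,0],
    [0,0,0],
    [0,0,0],
    [0,0,0],
    [0,0,0],
    [0,0,0],
    [0,0,0],
    [0,0,0],
  ],
  twist=[
    [0,0,0.063],
    [0,0,0.063],
    [0,0,0.063],
    [0,0,0],
    [0,0,0],
    [0,0,0],
    [0,0,0],
    [0,0,0],
  ],
)

```text
t: 9.9
tool_pos: [0.4356, 0.1035, 0.2245]
orientation: [-2.278, -2.163, -0.0]
force: [-0.0, -0.3, -1.6]
opening: 0.01
gripper_force: 30.0
```

Run:
```python
from h import *
go([.4035,-.0435,.2185])
```

```text
pos [0.4356 0.1035 0.2245] phi -2.97 turn deg 0 unit/row 0.0 slide/row [-0.0742 -0.0122  0.003 ] tot mm [-148.5  -24.4    6. ]
```

play_rows(
  slide=[
    [0,-0.049,0.012],
    [0,-0.049,0.012],
    [-0.099,0,0],
    [-0.099,0,0],
    [-0.099,0,0],
    [-0.099,0,0],
    [-0.099,0,0],
    [-0.099,0,0],
  ],
  twist=[
    [0,0,0],
    [0,0,0],
    [0,0,0],
    [0,0,0],
    [0,0,0],
    [0,0,0],
    [0,0,0],
    [0,0,0],
  ],
)

```text
t: 10.7
tool_pos: [0.4032, -0.0445, 0.2186]
orientation: [2.278, 2.163, 0.0]
force: [0.1, 0.3, -1.6]
opening: 0.0103
gripper_force: 30.0
```

Run:
```python
from h import *
w,Q=wcloud(); cv2.imwrite("pics/w2.png",w)
hs=cv2.cvtColor(w,cv2.COLOR_BGR2HSV); k=(abs(Q[...,0]-.4035)<.03)&(abs(Q[...,1]+.0435)<.045)&(Q[...,2]>.235)&(Q[...,2]<.27)&(hs[...,0]<20)&(hs[...,1]>100)
print("board z",np.nanpercentile(Q[k][:,2],[5,50,95]),k.sum(),rect(Q[k][:,:2]))
s=(Q[...,0]>.415)&(Q[...,0]<.51)&(abs(Q[...,1]+.046)<.03)&(Q[...,2]>.17)&(Q[...,2]<.21)
q=Q[s]; print(len(q))
if len(q)>20:
  for a in np.arange(.425,.505,.01):
    t=q[abs(q[:,0]-a)<.005]
    if len(t)>3: print(round(a,3),len(t),np.percentile(t[:,1],[5,50,95]).round(4),np.percentile(t[:,2],[50,95]).round(4))
go([.46,-.0465,.2185])
```

```text
board z [0.24244317 0.25290434 0.25394782] 2021 [401.8 -43.7  57.   20.   78.3]
1976
0.425 30 [-0.0503 -0.0476 -0.0454] [0.1953 0.1964]
0.435 195 [-0.0511 -0.0467 -0.0444] [0.1946 0.1975]
0.445 205 [-0.0524 -0.0477 -0.0446] [0.1896 0.1909]
0.455 201 [-0.0531 -0.0482 -0.0449] [0.1897 0.1912]
0.465 193 [-0.0528 -0.0482 -0.0455] [0.1898 0.191 ]
0.475 183 [-0.053  -0.0487 -0.0459] [0.1898 0.1912]
0.485 475 [-0.0551 -0.0479 -0.0438] [0.1913 0.202 ]
0.495 465 [-0.0571 -0.0463 -0.0423] [0.2014 0.2028]
0.505 29 [-0.0548 -0.0505 -0.0465] [0.2015 0.2024]
pos [ 0.403  -0.0473  0.2186] phi -3.03 turn deg 0 unit/row 0.0 slide/row [0.0019 0.0284 0.    ] tot mm [ 3.8 56.8  0.1]
```

View pics/w2.png

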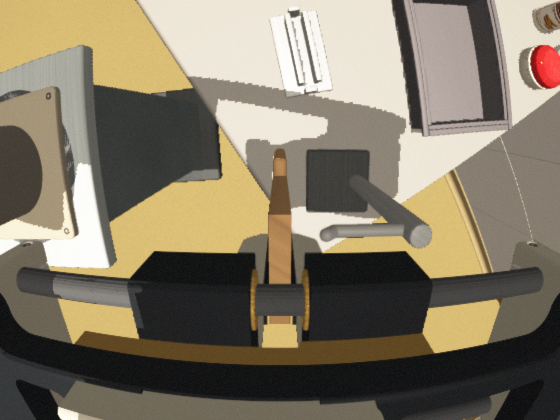

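The picture shows the board plane at (280,210) facing the peg tip at (328,235), aligned in height and nearly sideways. I go in now.

play_rows(
  slide=[
    [0,0.0284,0],
    [0,0.0284,0],
    [0,0.0284,0],
    [0,0.0284,0],
    [0.001,0.0284,0],
    [0.001,0.0284,0],
    [0.001,0.0284,0],
    [0.001,0.0284,0],
  ],
  twist=[
    [0,0,0],
    [0,0,0],
    [0,0,0],
    [0,0,0],
    [0,0,0],
    [0,0,0],
    [0,0,0],
    [0,0,0],
  ],
)

```text
t: 11.55
tool_pos: [0.4607, -0.0453, 0.2184]
orientation: [-2.279, -2.163, 0.0]
force: [-0.2, 0.7, -0.6]
opening: 0.01
gripper_force: 30.0
```

play_rows(
  slide=[
    [0,0,0.0],
    [0,0,0.008],
    [0,0,0.008],
    [0,0,0.008],
    [0,0,0.008],
    [0,0,0.008],
    [0,0,0.008],
    [0,0,0],
  ],
  twist=[
    [0,0,0],
    [0,0,0],
    [0,0,0],
    [0,0,0],
    [0,0,0],
    [0,0,0],
    [0,0,0],
    [0,0,0],
  ],
)

```text
t: 12.35
tool_pos: [0.4603, -0.046, 0.2068]
orientation: [2.278, 2.161, -0.0]
force: [-0.0, -2.3, 0.6]
opening: 0.0097
gripper_force: 30.0
```

play_rows(
  slide=[
    [0,0,0.004],
    [0,0,0.004],
    [0,0,0],
    [0,0,0],
    [0,0,0],
    [0,0,0],
    [0,0,0],
    [0,0,0],
  ],
  twist=[
    [0,0,0],
    [0,0,0],
    [0,0,0],
    [0,0,0],
    [0,0,0],
    [0,0,0],
    [0,0,0],
    [0,0,0],
  ],
)

```text
t: 13.15
tool_pos: [0.4608, -0.0464, 0.2061]
orientation: [2.277, 2.16, 0.0]
force: [-2.7, -4.5, 8.4]
opening: 0.0101
gripper_force: 30.0
```

play_rows(
  slide=[
    [0,0,0],
    [0,0,0],
    [0,0,0],
    [0,0,0],
    [0,0,0],
    [0,0,0],
    [0,0,0],
    [0,0,0],
  ],
  twist=[
    [0,0,0],
    [0,0,0],
    [0,0,0],
    [0,0,0],
    [0,0,0],
    [0,0,0],
    [0,0,0],
    [0,0,0],
  ],
  fingers=0,
)

```text
t: 13.95
tool_pos: [0.4601, -0.0454, 0.2045]
orientation: [-2.279, -2.163, -0.0]
force: [0.7, -0.2, -0.5]
opening: 0.0465
gripper_force: 0.0
```

play_rows(
  slide=[
    [0,0,-0.05],
    [0,0,-0.05],
    [0,0,-0.05],
    [0,0,-0.05],
    [0,0,-0.05],
    [0,0,-0.05],
    [0,0,-0.05],
    [0,0,-0.05],
  ],
  twist=[
    [0,0,0],
    [0,0,0],
    [0,0,0],
    [0,0,0],
    [0,0,0],
    [0,0,0],
    [0,0,0],
    [0,0,0],
  ],
)

```text
t: 14.75
tool_pos: [0.4601, -0.0454, 0.3056]
orientation: [2.279, 2.163, 0.0]
force: [0.1, 0.8, -0.1]
opening: 0.0466
gripper_force: 0.0
```

Run:
```python
from h import *
im,d=cams.read_camera("side"); cv2.imwrite("pics/s2.png",cv2.resize(im[100:260,200:400,::-1],None,fx=3.5,fy=3.5))
w,Q=wcloud()
hs=cv2.cvtColor(w,cv2.COLOR_BGR2HSV); k=(abs(Q[...,0]-.46)<.04)&(abs(Q[...,1]+.0435)<.06)&(Q[...,2]>.2)&(Q[...,2]<.27)&(hs[...,0]<20)&(hs[...,1]>100)
print("board z",np.nanpercentile(Q[k][:,2],[5,50,95]),k.sum(),rect(Q[k][:,:2]))
t,d=cams.read_camera("top"); np.save("top1.npy",d); cv2.imwrite("pics/top1.png",t[:,:,::-1]); P=cloud("top",d); g=t.max(2)
for n,b in (("csA",(180,160,214,235)),("csB",(214,145,245,220))):
    m=np.zeros(g.shape,bool); m[b[1]:b[3],b[0]:b[2]]=1; m&=(P[...,2]>.011)&(P[...,2]<.03); print(n,rect(P[m][:,:2]))
```

```text
board z [0.22871856 0.23883079 0.24022619] 984 [460.7 -46.5  56.    9.9  86.9]
csA [505.  424.5 117.9  28.4  -4. ]
csB [538.  358.6 117.9  30.1   3.2]
```

View pics/s2.png

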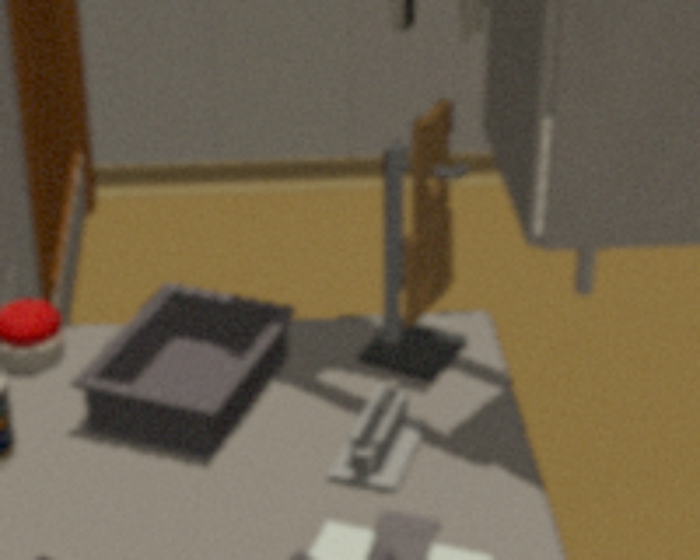

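The board hangs on the peg (side crop: board at (430,210), through the peg). Next I go above corkscrew B.

play_rows(
  slide=[
    [0,0,0],
    [0,0,0],
    [0,0,0],
    [0,0,0],
    [0,0,0],
    [0,0,0],
    [0,0,0],
    [0,0,0],
  ],
  twist=[
    [0,0,-0.141],
    [0,0,-0.141],
    [0,0,-0.141],
    [0,0,-0.141],
    [0,0,-0.141],
    [0,0,-0.141],
    [0,0,-0.141],
    [0,0,-0.141],
  ],
  fingers=-1,
)

```text
t: 15.7
tool_pos: [0.4597, -0.0454, 0.3034]
orientation: [-0.679, -3.066, 0.0]
force: [-0.5, -0.4, -0.1]
opening: 0.093
gripper_force: 0.0
```

play_rows(
  slide=[
    [0,0,0],
    [0,0,0],
    [0,0,0],
    [0,0,0],
    [-0.026,0.1347,0.0333],
    [-0.026,0.1347,0.0333],
    [-0.026,0.1347,0.0333],
    [-0.026,0.1347,0.0333],
  ],
  twist=[
    [0,0,-0.141],
    [0,0,-0.141],
    [0,0,-0.141],
    [0,0,0],
    [0,0,0],
    [0,0,0],
    [0,0,0],
    [0,0,0],
  ],
)

```text
t: 16.5
tool_pos: [0.4858, 0.0905, 0.2703]
orientation: [-0.007, -3.141, 0.0]
force: [0.5, 0.7, 0.3]
opening: 0.0933
gripper_force: 0.0
```

play_rows(
  slide=[
    [-0.026,0.1347,0.0333],
    [-0.026,0.1347,0.0333],
    [-0.026,0.1347,0.0333],
    [-0.026,0.1347,0.0333],
    [-0.026,0.1347,0.0333],
    [-0.026,0.1347,0.0333],
    [-0.026,0.1347,0.0333],
    [-0.026,0.1347,0.0333],
  ],
  twist=[
    [0,0,0],
    [0,0,0],
    [0,0,0],
    [0,0,0],
    [0,0,0],
    [0,0,0],
    [0,0,0],
    [0,0,0],
  ],
)

```text
t: 17.3
tool_pos: [0.5375, 0.36, 0.2034]
orientation: [-0.006, -3.141, 0.001]
force: [0.2, 0.3, 0.5]
opening: 0.0932
gripper_force: 0.0
```

```bash
cat > cs.py <<'E'
from h import *
import sys
x0,y0=map(float,sys.argv[1:3]); nm=sys.argv[3]
w,Q=wcloud(); cv2.imwrite(f"pics/{nm}.png",w)
m=(abs(Q[...,0]-x0)<.08)&(abs(Q[...,1]-y0)<.032)
h=m&(Q[...,2]>.0055)&(Q[...,2]<.03); h=cv2.morphologyEx(h.astype(np.uint8),cv2.MORPH_OPEN,np.ones((3,3)))>0
k=m&(w.max(2)<70)&(Q[...,2]>.009)&(Q[...,2]<.03)
print("all",h.sum(),rect(Q[h][:,:2])); print("dark",k.sum(),rect(Q[k][:,:2]))
l=cv2.fitLine((Q[k][:,:2]*1000).astype(np.float32),cv2.DIST_HUBER,0,.01,.01).ravel(); print("line deg",np.degrees(np.arctan2(l[1],l[0])),l[2:],"top z",np.median(Q[k][:,2]))
E
python3 cs.py .538 .3584 w3
python3 - <<'E'
from h import *
go([.538,.3584,.004])
E
```

```text
all 1764 [538.4 360.2 119.7  25.5   1.1]
dark 1329 [5.383e+02 3.560e+02 1.192e+02 1.770e+01 2.000e-01]
line deg 0.76169026 [536.0663  355.95905] top z 0.0160287238837441
pos [0.5364 0.3641 0.2007] phi 89.89 turn deg 0 unit/row 0.0 slide/row [-0.0012 -0.0029  0.0983] tot mm [ -2.3  -5.8 196.7]
```

View pics/w3.png

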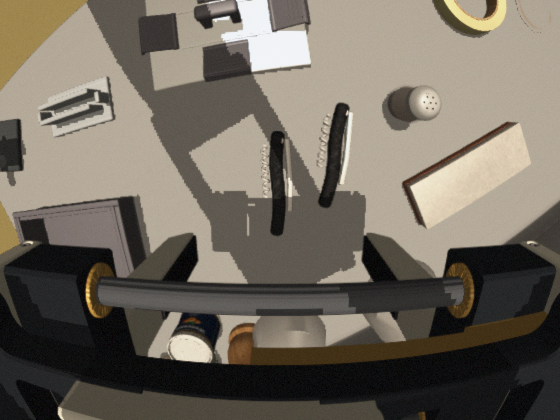

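The wrist picture shows both corkscrews side by side (B at (278,180), A at (335,150)). They are close, so I narrow the fingers before going down.

play_rows(
  slide=[
    [0,0,0.04],
    [0,0,0.04],
    [0,0,0.04],
    [0,0,0.04],
    [0,0,0],
    [0,0,0],
    [0,0,0],
    [0,0,0],
  ],
  twist=[
    [0,0,0],
    [0,0,0],
    [0,0,0],
    [0,0,0],
    [0,0,0],
    [0,0,0],
    [0,0,0],
    [0,0,0],
  ],
  fingers=-0.07,
)

```text
t: 18.15
tool_pos: [0.5381, 0.3588, 0.1655]
orientation: [-0.001, 3.14, 0.001]
force: [-0.5, 0.3, -0.1]
opening: 0.05
gripper_force: 0.0
```

```bash
python3 cs.py .538 .3584 w4
python3 - <<'E'
from h import *
go([.530,.358,.004])
E
```

```text
all 2236 [538.8 355.7 120.4  34.3   1.5]
dark 1613 [5.380e+02 3.559e+02 1.188e+02 1.690e+01 3.000e-01]
line deg 0.56521916 [535.68774 355.8824 ] top z 0.016044814548393738
pos [0.5381 0.3589 0.1654] phi 90.05 turn deg 0 unit/row 0.0 slide/row [ 0.0041 -0.0005  0.0807] tot mm [  8.3  -1.  161.4]
```

play_rows(
  slide=[
    [0.004,-0.0015,0.0807],
    [0.004,-0.0015,0.0807],
    [0.004,-0.0015,0.0807],
    [0.004,-0.0015,0.0807],
    [0.004,-0.0015,0.0807],
    [0.004,-0.0015,0.0807],
    [0.004,-0.0015,0.0807],
    [0.004,-0.0015,0.0807],
  ],
  twist=[
    [0,0,0],
    [0,0,0],
    [0,0,0],
    [0,0,0],
    [0,0,0],
    [0,0,0],
    [0,0,0],
    [0,0,0],
  ],
)

```text
t: 19.0
tool_pos: [0.53, 0.356, 0.0029]
orientation: [-0.002, 3.141, 0.001]
force: [0.2, 0.1, -0.7]
opening: 0.0498
gripper_force: 0.0
```

play_rows(
  slide=[
    [0,0,0],
    [0,0,0],
    [0,0,0],
    [0,0,0],
    [0,0,0],
    [0,0,0],
    [0,0,0],
    [0,0,0],
  ],
  twist=[
    [0,0,0],
    [0,0,0],
    [0,0,0],
    [0,0,0],
    [0,0,0],
    [0,0,0],
    [0,0,0],
    [0,0,0],
  ],
  fingers=1,
  force=25,
)

```text
t: 19.8
tool_pos: [0.5302, 0.3561, 0.0041]
orientation: [-0.002, 3.14, 0.001]
force: [-1.1, 0.3, 6.1]
opening: 0.0252
gripper_force: 25.0
```

play_rows(
  slide=[
    [0,0,-0.04],
    [0,0,-0.07],
    [0,0,-0.09],
    [0,0,-0.09],
    [0,0,-0.09],
    [0,0,-0.09],
    [0,0,-0.09],
    [0,0,-0.04],
  ],
  twist=[
    [0,0,0],
    [0,0,0],
    [0,0,0],
    [0,0,0],
    [0,0,0],
    [0,0,0],
    [0,0,0],
    [0,0,0],
  ],
)

```text
t: 20.6
tool_pos: [0.531, 0.3563, 0.1574]
orientation: [-0.002, 3.138, 0.003]
force: [0.4, 0.2, -1.4]
opening: 0.0252
gripper_force: 25.0
```

Run:
```python
from h import *
print(robot.read_state()["opening"])
# box: rim fit from first top view
P=cloud("top",np.load("top1.npy")); z=P[...,2]
m=np.zeros(z.shape,bool); m[105:190,285:390]=1; m&=(z>.045)&(z<.066); print(rect(P[m][:,:2]))
go([.61,.102,.16],5.5)
```

```text
0.025172209848190668
[615.7 102.5 179.3 129.9 -84.6]
pos [0.531  0.3563 0.1574] phi 90.06 turn deg 84.56 unit/row 0.1762 slide/row [-0.1304  0.0271 -0.0014] tot mm [-260.7   54.3   -2.9]
```

play_rows(
  slide=[
    [0,0,0],
    [0,0,0],
    [0,0,0],
    [0,0,0],
    [0,0,0],
    [0,0,0],
    [0,0,0],
    [0,0,0],
  ],
  twist=[
    [0,0,0.141],
    [0,0,0.141],
    [0,0,0.141],
    [0,0,0.141],
    [0,0,0.141],
    [0,0,0.141],
    [0,0,0.141],
    [0,0,0.141],
  ],
)

```text
t: 21.4
tool_pos: [0.5294, 0.3555, 0.1531]
orientation: [-1.756, -2.605, 0.001]
force: [0.0, 0.2, 0.1]
opening: 0.0256
gripper_force: 25.0
```

play_rows(
  slide=[
    [0,0,0],
    [0,0,0],
    [-0.1264,0.036,0.0185],
    [-0.1264,0.036,0.0185],
    [-0.1264,0.036,0.0185],
    [-0.1264,0.036,0.0185],
    [-0.1264,0.036,0.0185],
    [-0.1264,0.036,0.0185],
  ],
  twist=[
    [0,0,0.141],
    [0,0,0.141],
    [0,0,0],
    [0,0,0],
    [0,0,0],
    [0,0,0],
    [0,0,0],
    [0,0,0],
  ],
)

```text
t: 22.2
tool_pos: [0.6015, 0.1707, 0.1253]
orientation: [-2.113, -2.325, 0.001]
force: [-0.3, 0.9, -1.4]
opening: 0.0254
gripper_force: 25.0
```

play_rows(
  slide=[
    [-0.1264,0.036,0.0185],
    [-0.1264,0.036,0.0185],
    [0,0,0],
    [0,0,0],
    [0,0,0],
    [0,0,0],
    [0,0,0],
    [0,0,0],
  ],
  twist=[
    [0,0,0],
    [0,0,0],
    [0,0,0],
    [0,0,0],
    [0,0,0],
    [0,0,0],
    [0,0,0],
    [0,0,0],
  ],
)

```text
t: 23.0
tool_pos: [0.6253, 0.1117, 0.1164]
orientation: [2.112, 2.326, 0.0]
force: [0.2, -0.2, 0.1]
opening: 0.0255
gripper_force: 25.0
```

Run:
```python
from h import *
w,Q=wcloud(); cv2.imwrite("pics/w5.png",w)
m=(abs(Q[...,0]-.6157)<.085)&(abs(Q[...,1]-.1025)<.11)&(Q[...,2]>.05)&(Q[...,2]<.062); print("rim",rect(Q[m][:,:2]),np.median(Q[m][:,2]))
go([.6268,.1116,.018],5.4)
```

```text
rim [616.1  99.9 179.2 129.6 -84.7] 0.05661047708975303
pos [0.6253 0.1115 0.1163] phi 5.51 turn deg 0.11 unit/row 0.0002 slide/row [-0.      0.0007  0.0492] tot mm [-0.1  1.5 98.3]
```

View pics/w5.png

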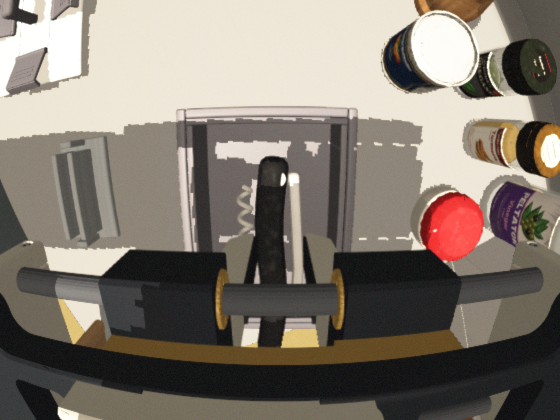

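The picture shows the corkscrew above the box, its near end at (272,165), well inside the rim at row 112. I lower and release it.

play_rows(
  slide=[
    [-0.001,0,0.055],
    [-0.001,0,0.055],
    [-0.001,0,0.055],
    [-0.001,0,0.055],
    [0,0,0.055],
    [0,0,0.055],
    [0,0,0.04],
    [0,0,0.023],
  ],
  twist=[
    [0,0,0],
    [0,0,0],
    [0,0,0],
    [0,0,0],
    [0,0,0],
    [0,0,0],
    [0,0,0],
    [0,0,0],
  ],
)

```text
t: 23.85
tool_pos: [0.6248, 0.1098, 0.0163]
orientation: [-2.112, -2.324, 0.002]
force: [-0.2, -0.3, -1.3]
opening: 0.0254
gripper_force: 25.0
```

play_rows(
  slide=[
    [0,0,0],
    [0,0,0],
    [0,0,0],
    [0,0,0],
    [0,0,0],
    [0,0,0],
    [0,0,0],
    [0,0,0],
  ],
  twist=[
    [0,0,0],
    [0,0,0],
    [0,0,0],
    [0,0,0],
    [0,0,0],
    [0,0,0],
    [0,0,0],
    [0,0,0],
  ],
  fingers=0.27,
)

```text
t: 24.65
tool_pos: [0.6255, 0.1099, 0.018]
orientation: [2.113, 2.325, 0.0]
force: [0.2, 0.5, 0.0]
opening: 0.0339
gripper_force: 0.0
```

play_rows(
  slide=[
    [0,0,-0.04],
    [0,0,-0.08],
    [0,0,-0.08],
    [0,0,-0.1],
    [0,0,-0.1],
    [0,0,-0.1],
    [0,0,-0.1],
    [0,0,-0.1],
  ],
  twist=[
    [0,0,0],
    [0,0,0],
    [0,0,0],
    [0,0,0],
    [0,0,0],
    [0,0,0],
    [0,0,0],
    [0,0,0],
  ],
)

```text
t: 25.45
tool_pos: [0.6255, 0.1099, 0.1949]
orientation: [2.113, 2.324, 0.001]
force: [0.3, -0.3, -0.5]
opening: 0.0338
gripper_force: 0.0
```

Run:
```python
from h import *
t,d=cams.read_camera("top"); np.save("top2.npy",d); cv2.imwrite("pics/top2.png",t[:,:,::-1]); P=cloud("top",d); g=t.max(2)
m=np.zeros(g.shape,bool); m[155:240,175:260]=1; h=m&(P[...,2]>.011)&(P[...,2]<.03); k=m&(g<60)
h&=g<90
print(rect(P[h][:,:2]),rect(P[k][:,:2]),k.sum())
l=cv2.fitLine((P[k][:,:2]*1000).astype(np.float32),cv2.DIST_HUBER,0,.01,.01).ravel(); print(np.degrees(np.arctan2(l[1],l[0])),l[2:])
go([.500,.424,.17],80)
```

```text
[460.5 368.3 183.2 141.8  62.2] [504.8 422.  118.   15.1  -8.4] 172
0.0 [0. 0.]
pos [0.6277 0.1102 0.2004] phi 5.46 turn deg -74.54 unit/row -0.1553 slide/row [0.0903 0.1434 0.0148] tot mm [180.5 286.8  29.7]
```

play_rows(
  slide=[
    [0,0,0],
    [0,0,0],
    [0,0,0],
    [0,0,0],
    [0,0,0],
    [0,0,0],
    [0,0,0],
    [0,0,0],
  ],
  twist=[
    [0,0,-0.139],
    [0,0,-0.139],
    [0,0,-0.139],
    [0,0,-0.139],
    [0,0,-0.139],
    [0,0,-0.139],
    [0,0,-0.139],
    [0,0,-0.139],
  ],
  fingers=-0.2,
)

```text
t: 26.3
tool_pos: [0.6255, 0.1099, 0.1935]
orientation: [0.477, 3.105, 0.0]
force: [-0.5, 1.5, -0.4]
opening: 0.0555
gripper_force: 0.0
```

play_rows(
  slide=[
    [0,0,0],
    [0.0568,0.096,0.01],
    [0.0568,0.096,0.01],
    [0.0568,0.096,0.01],
    [0.0568,0.096,0.01],
    [0.0568,0.096,0.01],
    [0.0568,0.096,0.01],
    [0.0568,0.096,0.01],
  ],
  twist=[
    [0,0,-0.139],
    [0,0,0],
    [0,0,0],
    [0,0,0],
    [0,0,0],
    [0,0,0],
    [0,0,0],
    [0,0,0],
  ],
)

```text
t: 27.1
tool_pos: [0.5547, 0.293, 0.1759]
orientation: [0.26, 3.13, 0.0]
force: [-0.0, -0.4, -0.7]
opening: 0.0559
gripper_force: 0.0
```

play_rows(
  slide=[
    [0.0568,0.096,0.01],
    [0.0568,0.096,0.01],
    [0.0568,0.096,0.01],
    [0.0568,0.096,0.01],
    [0.0568,0.096,0.01],
    [0,0,0],
    [0,0,0],
    [0,0,0],
  ],
  twist=[
    [0,0,0],
    [0,0,0],
    [0,0,0],
    [0,0,0],
    [0,0,0],
    [0,0,0],
    [0,0,0],
    [0,0,0],
  ],
)

```text
t: 27.9
tool_pos: [0.5054, 0.4213, 0.1633]
orientation: [0.26, 3.13, -0.0]
force: [-0.2, 0.5, -0.1]
opening: 0.0558
gripper_force: 0.0
```

```bash
python3 cs.py .505 .422 w6
python3 - <<'E'
from h import *
go([.510,.421,.004],80.5)
E
```

```text
all 2265 [505.1 419.6 119.1  34.8  -7.2]
dark 1663 [505.1 419.8 119.   17.4  -8.4]
line deg -7.6840553 [503.10907 419.91916] top z 0.016004657894935548
pos [0.5055 0.4211 0.1633] phi 80.46 turn deg -0.04 unit/row -0.0001 slide/row [-0.0022  0.0003  0.0796] tot mm [ -4.4   0.6 159.3]
```

play_rows(
  slide=[
    [-0.0034,-0.0007,0.0796],
    [-0.0034,-0.0007,0.0796],
    [-0.0034,-0.0007,0.0796],
    [-0.0034,-0.0007,0.0796],
    [-0.0034,-0.0007,0.0796],
    [-0.0034,-0.0007,0.0796],
    [-0.0034,-0.0007,0.0796],
    [-0.0034,-0.0007,0.0796],
  ],
  twist=[
    [0,0,-0.025],
    [0,0,0],
    [0,0,0],
    [0,0,0],
    [0,0,0],
    [0,0,0],
    [0,0,0],
    [0,0,0],
  ],
)

```text
t: 28.75
tool_pos: [0.5123, 0.4186, 0.0033]
orientation: [0.221, 3.133, 0.0]
force: [-0.3, -1.2, 0.2]
opening: 0.0556
gripper_force: 0.0
```

play_rows(
  slide=[
    [0,0,0],
    [0,0,0],
    [0,0,0],
    [0,0,0],
    [0,0,0],
    [0,0,0],
    [0,0,0],
    [0,0,0],
  ],
  twist=[
    [0,0,0],
    [0,0,0],
    [0,0,0],
    [0,0,0],
    [0,0,0],
    [0,0,0],
    [0,0,0],
    [0,0,0],
  ],
  fingers=1,
  force=25,
)

```text
t: 29.55
tool_pos: [0.5121, 0.42, 0.0047]
orientation: [0.218, 3.133, 0.001]
force: [-0.2, -1.1, 5.4]
opening: 0.0262
gripper_force: 24.8
```

play_rows(
  slide=[
    [0,0,-0.04],
    [0,0,-0.07],
    [0,0,-0.09],
    [0,0,-0.09],
    [0,0,-0.09],
    [0,0,-0.09],
    [0,0,-0.09],
    [0,0,-0.04],
  ],
  twist=[
    [0,0,0],
    [0,0,0],
    [0,0,0],
    [0,0,0],
    [0,0,0],
    [0,0,0],
    [0,0,0],
    [0,0,0],
  ],
)

```text
t: 30.35
tool_pos: [0.5124, 0.4206, 0.1579]
orientation: [0.218, 3.131, 0.005]
force: [0.3, 1.0, -0.7]
opening: 0.0262
gripper_force: 24.8
```

play_rows(
  slide=[
    [0,0,0],
    [0,0,0],
    [0,0,0],
    [0,0,0],
    [0,0,0],
    [0,0,0],
    [0,0,0],
    [0,0,0],
  ],
  twist=[
    [0,0,0.14],
    [0,0,0.14],
    [0,0,0.14],
    [0,0,0.14],
    [0,0,0.14],
    [0,0,0.14],
    [0,0,0.14],
    [0,0,0.14],
  ],
)

```text
t: 31.15
tool_pos: [0.511, 0.4195, 0.1536]
orientation: [-1.924, -2.483, 0.001]
force: [0.2, 1.2, -0.5]
opening: 0.0263
gripper_force: 24.8
```

Run:
```python
from h import *
s=robot.read_state(); print(s["opening"],s["gripper_force"])
# mid is ~7mm behind TCP along tool -x ; box x offset -14
c=np.array([.616,.1012]); a=np.radians(5.4)
t=c-.014*np.array([np.cos(a),np.sin(a)])+.007*np.array([-np.sin(a),np.cos(a)]); print(t)
go([*t,.13],5.4)
```

```text
0.02632373932115263 24.788073677918874
[0.60140337 0.10685142]
pos [0.511  0.4195 0.1536] phi 14.48 turn deg 9.08 unit/row 0.0189 slide/row [-0.1599  0.0303  0.0118] tot mm [-319.8   60.6   23.7]
```

play_rows(
  slide=[
    [0,0,0],
    [0,0,0],
    [-0.1279,0.0242,0.0095],
    [-0.1279,0.0242,0.0095],
    [-0.1279,0.0242,0.0095],
    [-0.1279,0.0242,0.0095],
    [-0.1279,0.0242,0.0095],
    [-0.1279,0.0242,0.0095],
  ],
  twist=[
    [0,0,0.0757],
    [0,0,0.0757],
    [0,0,0],
    [0,0,0],
    [0,0,0],
    [0,0,0],
    [0,0,0],
    [0,0,0],
  ],
)

```text
t: 31.95
tool_pos: [0.5666, 0.2311, 0.1394]
orientation: [-2.107, -2.33, 0.001]
force: [0.5, -0.0, -1.0]
opening: 0.0264
gripper_force: 24.8
```

play_rows(
  slide=[
    [-0.1279,0.0242,0.0095],
    [-0.1279,0.0242,0.0095],
    [-0.1279,0.0242,0.0095],
    [-0.1279,0.0242,0.0095],
    [0,0,0],
    [0,0,0],
    [0,0,0],
    [0,0,0],
  ],
  twist=[
    [0,0,0],
    [0,0,0],
    [0,0,0],
    [0,0,0],
    [0,0,0],
    [0,0,0],
    [0,0,0],
    [0,0,0],
  ],
)

```text
t: 32.75
tool_pos: [0.6033, 0.1088, 0.1301]
orientation: [-2.106, -2.331, -0.0]
force: [-0.7, -0.4, -0.8]
opening: 0.0261
gripper_force: 24.8
```

Run:
```python
from h import *
w,Q=wcloud(); cv2.imwrite("pics/w7.png",w)
go([.6014,.1068,.032],5.4)
```

```text
pos [0.6033 0.1088 0.1301] phi 5.82 turn deg 0.42 unit/row 0.0009 slide/row [-0.0009 -0.0011  0.0491] tot mm [-1.8 -2.1 98.1]
```

View pics/w7.png

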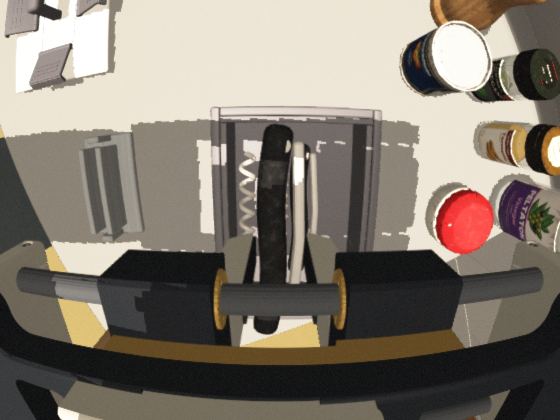

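The held corkscrew (275,220) lies over the left half of the box, beside the first one. I lower it, release, and retreat.

play_rows(
  slide=[
    [-0.001,-0.0015,0.055],
    [-0.001,-0.0015,0.055],
    [-0.001,-0.0015,0.055],
    [-0.001,-0.0015,0.055],
    [-0.001,-0.0015,0.055],
    [-0.001,0,0.055],
    [-0.001,0,0.04],
    [0,0,0.022],
  ],
  twist=[
    [0,0,0],
    [0,0,0],
    [0,0,0],
    [0,0,0],
    [0,0,0],
    [0,0,0],
    [0,0,0],
    [0,0,0],
  ],
)

```text
t: 33.6
tool_pos: [0.6012, 0.1055, 0.0304]
orientation: [-2.107, -2.329, 0.002]
force: [0.4, 0.2, -1.1]
opening: 0.0262
gripper_force: 24.8
```

play_rows(
  slide=[
    [0,0,0],
    [0,0,0],
    [0,0,0],
    [0,0,0],
    [0,0,0],
    [0,0,0],
    [0,0,0],
    [0,0,0],
  ],
  twist=[
    [0,0,0],
    [0,0,0],
    [0,0,0],
    [0,0,0],
    [0,0,0],
    [0,0,0],
    [0,0,0],
    [0,0,0],
  ],
  fingers=0.2,
)

```text
t: 34.4
tool_pos: [0.6019, 0.1057, 0.032]
orientation: [2.107, 2.33, 0.0]
force: [0.6, 0.0, 0.1]
opening: 0.0372
gripper_force: 0.0
```

play_rows(
  slide=[
    [0,0,-0.04],
    [0,0,-0.08],
    [0,0,-0.08],
    [0,0,-0.1],
    [0,0,-0.1],
    [0,0,-0.1],
    [0,0,-0.1],
    [0,0,-0.1],
  ],
  twist=[
    [0,0,0],
    [0,0,0],
    [0,0,0],
    [0,0,0],
    [0,0,0],
    [0,0,0],
    [0,0,0],
    [0,0,0],
  ],
)

```text
t: 35.2
tool_pos: [0.6018, 0.1057, 0.209]
orientation: [2.107, 2.329, 0.001]
force: [-0.3, 0.2, 0.1]
opening: 0.0373
gripper_force: 0.0
```

Run:
```python
from h import *
w,Q=wcloud(); cv2.imwrite("pics/w8.png",w)
c=np.array([.616,.1012]); a=np.radians(5.4); L=np.stack([(Q[...,0]-c[0])*np.cos(a)+(Q[...,1]-c[1])*np.sin(a),-(Q[...,0]-c[0])*np.sin(a)+(Q[...,1]-c[1])*np.cos(a)],-1)
m=(abs(L[...,0])<.045)&(abs(L[...,1])<.07)&(Q[...,2]<.1); print("inside z pct",np.nanpercentile(Q[m][:,2],[50,90,99,99.9]))
# lid in wrist + top
t,d=cams.read_camera("top"); cv2.imwrite("pics/top3.png",t[:,:,::-1]); P=cloud("top",d); ok=np.isfinite(P[...,0])
m=(t.min(2)>150)&ok; m[:215]=0;m[310:]=0;m[:,:195]=0;m[:,310:]=0
m&=P[...,2]<.03; m=cv2.morphologyEx(m.astype(np.uint8),cv2.MORPH_OPEN,np.ones((2,2)))>0
print("lid",rect(P[m][:,:2]))
h=(P[...,2]>.047)&(P[...,2]<.07); h[:240]=0;h[280:]=0;h[:,:230]=0;h[:,280:]=0; print("handle",rect(P[h][:,:2]),h.sum())
go([.35,.2975,.2],7.7)
```

```text
inside z pct [0.00799536 0.0237849  0.02651022 0.02784005]
lid [347.9 297.4 179.7 129.  -82.3]
handle [351.4 298.5  41.7  15.8 -82.8] 134
pos [0.6043 0.1059 0.2128] phi 5.74 turn deg -1.96 unit/row -0.0041 slide/row [ 0.112  -0.1132  0.0054] tot mm [ 223.9 -226.4   10.9]
```

View pics/w8.png

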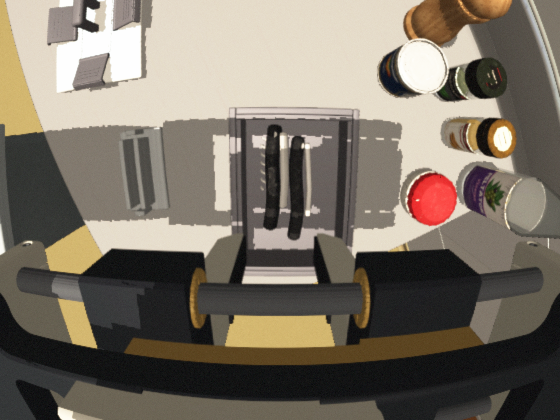

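Both corkscrews lie in the box (z below 28 mm). Now the lid.

play_rows(
  slide=[
    [0.0894,-0.0898,0.005],
    [0.0894,-0.0898,0.005],
    [0.0894,-0.0898,0.005],
    [0.0894,-0.0898,0.005],
    [0.0894,-0.0898,0.005],
    [0.0894,-0.0898,0.005],
    [0.0894,-0.0898,0.005],
    [0.0894,-0.0898,0.005],
  ],
  twist=[
    [0,0,-0.03],
    [0,0,0],
    [0,0,0],
    [0,0,0],
    [0,0,0],
    [0,0,0],
    [0,0,0],
    [0,0,0],
  ],
  fingers=0.14,
)

```text
t: 36.1
tool_pos: [0.3996, 0.2606, 0.1965]
orientation: [-2.071, -2.362, 0.001]
force: [0.3, 0.7, -0.4]
opening: 0.0403
gripper_force: 0.0
```

play_rows(
  slide=[
    [0.0894,-0.0898,0.005],
    [0.0894,-0.0898,0.005],
    [0,0,0.05],
    [0,0,0.05],
    [0,0,0.05],
    [0,0,0],
    [0,0,0],
    [0,0,0],
  ],
  twist=[
    [0,0,0],
    [0,0,0],
    [0,0,0],
    [0,0,0],
    [0,0,0],
    [0,0,0],
    [0,0,0],
    [0,0,0],
  ],
)

```text
t: 36.9
tool_pos: [0.3513, 0.2983, 0.1573]
orientation: [2.072, 2.361, 0.001]
force: [-0.1, -0.5, -0.7]
opening: 0.0398
gripper_force: 0.0
```

```bash
cat > lid.py <<'E'
from h import *
w,Q=wcloud(); p,M,a=pose()
z=Q[...,2]; D=np.hypot(Q[...,0]-.35,Q[...,1]-.298)
h=(D<.035)&(z>.05)&(z<.066); print("handle",h.sum(),rect(Q[h][:,:2]),np.median(Q[h][:,2]))
l=(D<.13)&(w.min(2)>140)&(z>.006)&(z<.022); l=cv2.morphologyEx(l.astype(np.uint8),cv2.MORPH_OPEN,np.ones((3,3)))>0
print("lid",rect(Q[l][:,:2]),np.median(Q[l][:,2]))
go([.35,.298,.035],7.5)
E
python3 lid.py
```

```text
handle 936 [351.5 296.8  42.8  15.6 -82.8] 0.059344660902992424
lid [351.5 296.6 178.4 129.2 -82.6] 0.01379709742736912
pos [0.3513 0.2985 0.1575] phi 7.49 turn deg -0.01 unit/row -0.0 slide/row [-0.0002 -0.0007  0.0613] tot mm [ -0.4  -1.5 122.5]
```

play_rows(
  slide=[
    [0.0,0,0.07],
    [0,0,0.07],
    [0,0,0.07],
    [0,0,0.07],
    [0,0,0.07],
    [0,0,0.07],
    [0,0,0.04],
    [-0.003,0,0.03],
  ],
  twist=[
    [0,0,0],
    [0,0,0],
    [0,0,0],
    [0,0,0],
    [0,0,0],
    [0,0,0],
    [0,0,0],
    [0,0,0],
  ],
)

```text
t: 37.75
tool_pos: [0.3509, 0.2978, 0.0342]
orientation: [-2.071, -2.362, 0.0]
force: [0.9, 0.6, -0.9]
opening: 0.0396
gripper_force: 0.0
```

play_rows(
  slide=[
    [0,0,0],
    [0,0,0],
    [0,0,0],
    [0,0,0],
    [0,0,0],
    [0,0,0],
    [0,0,0],
    [0,0,0],
  ],
  twist=[
    [0,0,0],
    [0,0,0],
    [0,0,0],
    [0,0,0],
    [0,0,0],
    [0,0,0],
    [0,0,0],
    [0,0,0],
  ],
  fingers=1,
  force=50,
)

```text
t: 38.55
tool_pos: [0.3514, 0.2982, 0.0353]
orientation: [2.07, 2.362, 0.002]
force: [0.2, -1.7, 7.1]
opening: 0.0153
gripper_force: 50.0
```

play_rows(
  slide=[
    [0,0,-0.02],
    [0,0,-0.05],
    [0,0,-0.08],
    [0,0,-0.09],
    [0,0,-0.09],
    [0,0,-0.09],
    [0,0,-0.06],
    [0,0,-0.03],
  ],
  twist=[
    [0,0,0],
    [0,0,0],
    [0,0,0],
    [0,0,0],
    [0,0,0],
    [0,0,0],
    [0,0,0],
    [0,0,0],
  ],
)

```text
t: 39.35
tool_pos: [0.3511, 0.2982, 0.1637]
orientation: [2.07, 2.362, 0.003]
force: [-0.0, 0.1, -5.4]
opening: 0.0156
gripper_force: 50.0
```

Run:
```python
from h import *
s=robot.read_state(); print(s["opening"],s["gripper_force"],s["force"].round(1))
go([.616,.1015,.15],5.4,rows=12)
```

```text
0.015597859342568519 49.99765634536743 [-0.   0.1 -5.4]
pos [0.3511 0.2982 0.1637] phi 7.54 turn deg 2.14 unit/row 0.003 slide/row [-0.0736  0.0817  0.0046] tot mm [-220.8  245.2   13.9]
```

play_rows(
  slide=[
    [-0.0736,0.0817,0],
    [-0.0736,0.0817,0],
    [-0.0736,0.0817,0],
    [-0.0736,0.0817,0],
    [-0.0736,0.0817,0],
    [-0.0736,0.0817,0],
    [-0.0736,0.0817,0],
    [-0.0736,0.0817,0],
  ],
  twist=[
    [0,0,0.0357],
    [0,0,0],
    [0,0,0],
    [0,0,0],
    [0,0,0],
    [0,0,0],
    [0,0,0],
    [0,0,0],
  ],
)

```text
t: 40.15
tool_pos: [0.5279, 0.1666, 0.1607]
orientation: [-2.114, -2.322, 0.003]
force: [-0.3, 0.2, -5.4]
opening: 0.0156
gripper_force: 50.0
```

play_rows(
  slide=[
    [-0.0736,0.0817,0],
    [-0.0736,0.0817,0],
    [-0.0736,0.0817,0],
    [-0.0736,0.0817,0],
    [0,0,0],
    [0,0,0],
    [0,0,0],
    [0,0,0],
  ],
  twist=[
    [0,0,0],
    [0,0,0],
    [0,0,0],
    [0,0,0],
    [0,0,0],
    [0,0,0],
    [0,0,0],
    [0,0,0],
  ],
)

```text
t: 40.95
tool_pos: [0.6153, 0.1026, 0.1616]
orientation: [-2.113, -2.324, 0.001]
force: [-0.3, -0.7, -5.2]
opening: 0.0156
gripper_force: 50.0
```

Run:
```python
from h import *
w,Q=wcloud(); cv2.imwrite("pics/w9.png",w); p,M,a=pose(); z=Q[...,2]
for n,lo,hi in (("lid plate",.13,.155),("rim",.05,.062)):
    m=(np.hypot(Q[...,0]-.616,Q[...,1]-.1015)<.125)&(z>lo)&(z<hi)
    if n=="lid plate": m&=w.min(2)>120
    m=cv2.morphologyEx(m.astype(np.uint8),cv2.MORPH_OPEN,np.ones((3,3)))>0
    q=Q[m]; print(n,m.sum(),rect(q[:,:2]),np.median(q[:,2]),"ymax",np.percentile(q[:,1],99))
    # edges in the box frame
    t=np.radians(5.4); d=q[:,:2]-[.616,.1012]; u=d@[np.cos(t),np.sin(t)]; v=d@[-np.sin(t),np.cos(t)]
    print("  u",np.percentile(u,[.5,99.5]).round(4),"v",np.percentile(v,[.5,99.5]).round(4))
go([.616,.1012,.15],5.4)
```

```text
lid plate 22007 [614.  107.9 164.2 129.2 -84.6] 0.13993360097118493 ymax 0.19154513495899742
  u [-0.0643  0.0621] v [-0.0718  0.0883]
  return _methods._mean(a, axis=axis, dtype=dtype,
  ret = ret.dtype.type(ret / rcount)
Traceback (most recent call last):
IndexError: index -1 is out of bounds for axis 0 with size 0
```

View pics/w9.png

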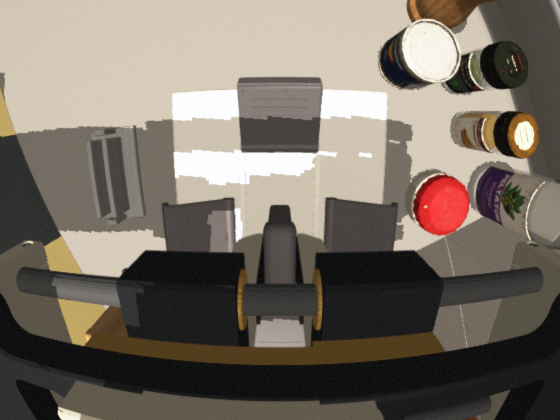

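The lid hangs square above the box (plate from (173,92) to (386,92), yaw -84.6, matching the box). I lower it in two stages.

play_rows(
  slide=[
    [-0.001,0.0003,0.03],
    [-0.001,0.0003,0.03],
    [-0.001,0.0003,0.03],
    [0,0,0.03],
    [0,0,0.03],
    [0,0,0.03],
    [0,0,0.03],
    [0,0,0.01],
  ],
  twist=[
    [0,0,0],
    [0,0,0],
    [0,0,0],
    [0,0,0],
    [0,0,0],
    [0,0,0],
    [0,0,0],
    [0,0,0],
  ],
)

```text
t: 41.8
tool_pos: [0.6157, 0.1011, 0.1056]
orientation: [-2.114, -2.323, 0.002]
force: [-0.5, 1.4, -5.7]
opening: 0.0152
gripper_force: 50.0
```

play_rows(
  slide=[
    [0,0,0],
    [0,0,0.013],
    [0,0,0.013],
    [0,0,0.013],
    [0,0,0.013],
    [0,0,0.013],
    [0,0,0.013],
    [0,0,0.013],
  ],
  twist=[
    [0,0,0],
    [0,0,0],
    [0,0,0],
    [0,0,0],
    [0,0,0],
    [0,0,0],
    [0,0,0],
    [0,0,0],
  ],
)

```text
t: 42.6
tool_pos: [0.6164, 0.1012, 0.084]
orientation: [2.114, 2.324, 0.0]
force: [-0.9, 0.3, -5.7]
opening: 0.0153
gripper_force: 50.0
```

play_rows(
  slide=[
    [0,0,0.004],
    [0,0,0.004],
    [0,0,0],
    [0,0,0],
    [0,0,0],
    [0,0,0],
    [0,0,0],
    [0,0,0],
  ],
  twist=[
    [0,0,0],
    [0,0,0],
    [0,0,0],
    [0,0,0],
    [0,0,0],
    [0,0,0],
    [0,0,0],
    [0,0,0],
  ],
)

```text
t: 43.4
tool_pos: [0.6165, 0.1012, 0.0838]
orientation: [2.114, 2.323, 0.0]
force: [-6.9, -0.3, 5.6]
opening: 0.0153
gripper_force: 50.0
```

Run:
```python
from h import *
p,M,a=pose(); print(p.round(4),a,robot.read_state()["force"].round(1))
w,Q=wcloud(); z=Q[...,2]
for lo,hi,c in ((.055,.068,120),):
    m=(np.hypot(Q[...,0]-.616,Q[...,1]-.1015)<.125)&(z>lo)&(z<hi)&(w.min(2)>c)
    q=Q[m]; t=np.radians(5.4); d=q[:,:2]-[.616,.1012]; u=d@[np.cos(t),np.sin(t)]; v=d@[-np.sin(t),np.cos(t)]
    print("plate",m.sum(),rect(q[:,:2]),"u",np.percentile(u,[.5,99.5]).round(4),"v",np.percentile(v,[.5,99.5]).round(4))
    A=np.c_[u,v,np.ones(len(u))]; f=np.linalg.lstsq(A,q[:,2],rcond=None)[0]; print("plane",f)
```

```text
[0.6165 0.1012 0.0838] 5.401703064897003 [-6.9 -0.3  5.6]
plate 20885 [614.8 113.6 150.  129.5 -84.7] u [-0.0633  0.0633] v [-0.0019  0.0868]
plane [-0.00100224 -0.00674848  0.06241102]
```

play_rows(
  slide=[
    [0,0,0],
    [0,0,0],
    [0,0,0],
    [0,0,0],
    [0,0,0],
    [0,0,0],
    [0,0,0],
    [0,0,0],
  ],
  twist=[
    [0,0,0],
    [0,0,0],
    [0,0,0],
    [0,0,0],
    [0,0,0],
    [0,0,0],
    [0,0,0],
    [0,0,0],
  ],
  fingers=0.3,
)

```text
t: 44.25
tool_pos: [0.6164, 0.1011, 0.0822]
orientation: [2.114, 2.324, -0.0]
force: [-0.1, -0.0, -0.0]
opening: 0.0325
gripper_force: 0.0
```

play_rows(
  slide=[
    [0,0,-0.03],
    [0,0,-0.06],
    [0,0,-0.06],
    [0,0,-0.06],
    [0,0,-0.06],
    [0,0,-0.06],
    [0,0,-0.06],
    [0,0,0],
  ],
  twist=[
    [0,0,0],
    [0,0,0],
    [0,0,0],
    [0,0,0],
    [0,0,0],
    [0,0,0],
    [0,0,0],
    [0,0,0],
  ],
)

```text
t: 45.05
tool_pos: [0.6181, 0.1013, 0.1833]
orientation: [2.112, 2.321, 0.006]
force: [0.8, -0.7, -0.3]
opening: 0.0325
gripper_force: 0.0
```

```bash
cat > chk.py <<'E'
from h import *
w,Q=wcloud(); z=Q[...,2]; t=np.radians(5.4); d=Q[...,:2]-[.616,.1012]; u=d@[np.cos(t),np.sin(t)]; v=d@[-np.sin(t),np.cos(t)]
m=(abs(u)<.075)&(abs(v)<.1)&(z>.055)&(z<.068)&(w.min(2)>120); m=cv2.morphologyEx(m.astype(np.uint8),cv2.MORPH_OPEN,np.ones((3,3)))>0
print("wrist plate",m.sum(),rect(Q[m][:,:2]),"z",np.median(z[m]))
A=np.c_[u[m],v[m],np.ones(m.sum())]; print("plane",np.linalg.lstsq(A,z[m],rcond=None)[0].round(4))
im,dd=cams.read_camera("top"); P=cloud("top",dd); d=P[...,:2]-[.616,.1012]; u=d@[np.cos(t),np.sin(t)]; v=d@[-np.sin(t),np.cos(t)]; z=P[...,2]
m=(abs(u)<.08)&(abs(v)<.1)&(z>.045)&(z<.075)&(im.min(2)>130); m=cv2.morphologyEx(m.astype(np.uint8),cv2.MORPH_OPEN,np.ones((2,2)))>0
print("top plate",m.sum(),rect(P[m][:,:2]),np.median(z[m]))
for i,(a,b) in enumerate([(.0555,0),(0,.0805),(-.0555,0),(0,-.0805)],1):
    k=(abs(u-a)<.006)&(abs(v-b)<.006); kw=(abs((Q[...,:2]-[.616,.1012])@[np.cos(t),np.sin(t)]-a)<.006)&(abs((Q[...,:2]-[.616,.1012])@[-np.sin(t),np.cos(t)]-b)<.006)&(Q[...,2]<.1)
    print("tab",i,"top z",np.nanmedian(z[k]).round(4) if k.any() else None,"wrist z",np.nanmedian(Q[...,2][kw]).round(4) if kw.any() else None)
cv2.imwrite("pics/topx.png",im[:,:,::-1])
E
python3 chk.py; python3 -c "
from h import *
go([.616,.1012,.15],5.4)"
```

```text
wrist plate 12920 [616.  100.2 177.2 129.7 -84.7] z 0.06209731667502852
plane [-0.0007 -0.0015  0.0622]
top plate 594 [584.4 110.3 205.4 119.2  73.2] nan
tab 1 top z 0.079 wrist z 0.081
tab 2 top z 0.0777 wrist z 0.0818
tab 3 top z -0.0026 wrist z 0.0809
tab 4 top z 0.079 wrist z 0.0778
pos [0.6166 0.1012 0.1801] phi 5.39 turn deg -0.01 unit/row -0.0 slide/row [ 0.0001 -0.0003  0.015 ] tot mm [ 0.1 -0.6 30.1]
```

The lid is home and level (centre (616,100), plate 62 mm, tabs up). I press tab 1 with shut fingers.

play_rows(
  slide=[
    [0,0.055,0],
    [0,0.055,0],
    [0,0.055,0],
    [0,0.055,0],
    [0,0,0.08],
    [0,0,0.08],
    [0,0,0.08],
    [0,0,0.08],
  ],
  twist=[
    [0,0,0],
    [0,0,0],
    [0,0,0],
    [0,0,0],
    [0,0,0],
    [0,0,0],
    [0,0,0],
    [0,0,0],
  ],
  fingers=1,
  force=20,
)

```text
t: 45.95
tool_pos: [0.6701, 0.1062, 0.0971]
orientation: [-2.113, -2.322, 0.003]
force: [0.5, 0.5, 0.5]
opening: 0.0006
gripper_force: 0.0
```

play_rows(
  slide=[
    [0,0,0.017],
    [0,0,0.017],
    [0,0,0.017],
    [0,0,0.017],
    [0,0,0.017],
    [0,0,0.017],
    [0,0,0.017],
    [0,0,0.017],
  ],
  twist=[
    [0,0,0],
    [0,0,0],
    [0,0,0],
    [0,0,0],
    [0,0,0],
    [0,0,0],
    [0,0,0],
    [0,0,0],
  ],
)

```text
t: 46.75
tool_pos: [0.671, 0.1063, 0.0654]
orientation: [-2.114, -2.323, 0.0]
force: [1.7, -1.0, 15.6]
opening: 0.0007
gripper_force: 8.8
```

play_rows(
  slide=[
    [0,0,0],
    [0,0,0],
    [0,0,0],
    [0,0,-0.06],
    [0,0,-0.06],
    [0,0,-0.06],
    [0,0,-0.06],
    [0,0,-0.06],
  ],
  twist=[
    [0,0,0],
    [0,0,0],
    [0,0,0],
    [0,0,0],
    [0,0,0],
    [0,0,0],
    [0,0,0],
    [0,0,0],
  ],
)

```text
t: 47.55
tool_pos: [0.6715, 0.1064, 0.1428]
orientation: [2.114, 2.323, 0.001]
force: [-0.2, 0.4, 0.7]
opening: 0.0004
gripper_force: 0.0
```

```bash
python3 chk.py; python3 -c "
from h import *
go([.616-.0555*.9956,.1005-.0555*.0941,.146],5.4)"
```

```text
wrist plate 14404 [614.9 113.2 151.3 128.7 -84.6] z 0.06211812516980901
plane [ 0.0027 -0.006   0.0624]
top plate 904 [592.2  87.  202.2 186.6 -79.7] nan
tab 1 top z 0.5673 wrist z 0.0667
tab 2 top z 0.0773 wrist z 0.0817
tab 3 top z 0.0768 wrist z 0.0806
tab 4 top z 0.0785 wrist z None
pos [0.6731 0.1065 0.1449] phi 5.39 turn deg -0.01 unit/row -0.0 slide/row [-0.0003 -0.0565 -0.0009] tot mm [  -0.6 -112.9   -1.7]
```

Tab 1 is down. Tabs 3, 2 and 4 follow the same way.

play_rows(
  slide=[
    [0,-0.111,0],
    [0,-0.111,0],
    [0,-0.111,0],
    [0,-0.111,0],
    [0,0,0.045],
    [0,0,0.045],
    [0,0,0.045],
    [0,0,0.045],
  ],
  twist=[
    [0,0,0],
    [0,0,0],
    [0,0,0],
    [0,0,0],
    [0,0,0],
    [0,0,0],
    [0,0,0],
    [0,0,0],
  ],
)

```text
t: 48.45
tool_pos: [0.561, 0.0959, 0.0942]
orientation: [-2.114, -2.323, 0.001]
force: [-0.3, -0.5, -0.4]
opening: 0.0004
gripper_force: 0.0
```

play_rows(
  slide=[
    [0,0,0.0163],
    [0,0,0.0163],
    [0,0,0.0163],
    [0,0,0.0163],
    [0,0,0.0163],
    [0,0,0.0163],
    [0,0,0.0163],
    [0,0,0.0163],
  ],
  twist=[
    [0,0,0],
    [0,0,0],
    [0,0,0],
    [0,0,0],
    [0,0,0],
    [0,0,0],
    [0,0,0],
    [0,0,0],
  ],
)

```text
t: 49.25
tool_pos: [0.5609, 0.0959, 0.0647]
orientation: [2.114, 2.323, 0.0]
force: [-19.0, -1.6, 43.7]
opening: 0.0006
gripper_force: 21.8
```

play_rows(
  slide=[
    [0,0,0],
    [0,0,0],
    [0,0,0],
    [0,0,-0.06],
    [0,0,-0.06],
    [0,0,-0.06],
    [0,0,-0.06],
    [0,0,-0.06],
  ],
  twist=[
    [0,0,0],
    [0,0,0],
    [0,0,0],
    [0,0,0],
    [0,0,0],
    [0,0,0],
    [0,0,0],
    [0,0,0],
  ],
)

```text
t: 50.05
tool_pos: [0.5608, 0.0959, 0.1397]
orientation: [2.114, 2.323, 0.001]
force: [-0.7, 0.4, -0.1]
opening: 0.0003
gripper_force: 0.0
```

play_rows(
  slide=[
    [0.0805,0.0555,0],
    [0.0805,0.0555,0],
    [0.0805,0.0555,0],
    [0.0805,0.0555,0],
    [0,0,0.045],
    [0,0,0.045],
    [0,0,0.045],
    [0,0,0.045],
  ],
  twist=[
    [0,0,0],
    [0,0,0],
    [0,0,0],
    [0,0,0],
    [0,0,0],
    [0,0,0],
    [0,0,0],
    [0,0,0],
  ],
)

```text
t: 50.85
tool_pos: [0.6075, 0.1803, 0.0917]
orientation: [-2.115, -2.322, 0.002]
force: [0.4, 1.0, 0.1]
opening: 0.0008
gripper_force: 0.0
```

```bash
python3 -c "
from h import *
go([.616-.0805*.0941,.1005+.0805*.9956,.0655],5.4)"
```

```text
pos [0.6075 0.1803 0.0917] phi 5.35 turn deg -0.05 unit/row -0.0001 slide/row [0.0001 0.0005 0.0131] tot mm [ 0.3  1.  26.2]
```

play_rows(
  slide=[
    [0,0,0.0125],
    [0,0,0.0125],
    [0,0,0.0125],
    [0,0,0.0125],
    [0,0,0.0125],
    [0,0,0.0125],
    [0,0,0.0125],
    [0,0,0.0125],
  ],
  twist=[
    [0,0,0],
    [0,0,0],
    [0,0,0],
    [0,0,0],
    [0,0,0],
    [0,0,0],
    [0,0,0],
    [0,0,0],
  ],
)

```text
t: 51.65
tool_pos: [0.6082, 0.1812, 0.0678]
orientation: [-2.114, -2.323, 0.0]
force: [-0.6, -0.5, 0.2]
opening: 0.0005
gripper_force: 0.0
```

play_rows(
  slide=[
    [0,0,0],
    [0,0,0],
    [0,0,0],
    [0,0,-0.06],
    [0,0,-0.06],
    [0,0,-0.06],
    [0,0,-0.06],
    [0,0,-0.06],
  ],
  twist=[
    [0,0,0],
    [0,0,0],
    [0,0,0],
    [0,0,0],
    [0,0,0],
    [0,0,0],
    [0,0,0],
    [0,0,0],
  ],
)

```text
t: 52.45
tool_pos: [0.6088, 0.1814, 0.1454]
orientation: [2.114, 2.323, 0.002]
force: [0.2, 0.6, -0.3]
opening: 0.0006
gripper_force: 0.0
```

play_rows(
  slide=[
    [-0.107,0,0],
    [-0.107,0,0],
    [-0.107,0,0],
    [-0.107,0,0],
    [-0.107,0,0],
    [-0.107,0,0],
    [0,0,0.08],
    [0,0,0.08],
  ],
  twist=[
    [0,0,0],
    [0,0,0],
    [0,0,0],
    [0,0,0],
    [0,0,0],
    [0,0,0],
    [0,0,0],
    [0,0,0],
  ],
)

```text
t: 53.25
tool_pos: [0.6246, 0.0202, 0.1048]
orientation: [2.115, 2.32, 0.003]
force: [-0.4, 0.3, -0.7]
opening: 0.0002
gripper_force: 0.0
```

```bash
python3 -c "
from h import *
cams.read_camera('top')
go([.616+.0805*.0941,.1005-.0805*.9956,.0655],5.4)"; python3 chk.py
```

```text
pos [0.6219 0.0208 0.0999] phi 5.33 turn deg -0.07 unit/row -0.0002 slide/row [-0.0003  0.0009  0.0172] tot mm [-0.6  1.8 34.4]
wrist plate 34543 [616.6  91.3 164.1 135.4 -84.5] z 0.0622261273368232
plane [-0.0011  0.006   0.0628]
top plate 1764 [614.2 106.4 166.6 125.7 -84.2] nan
tab 1 top z 0.0635 wrist z 0.0667
tab 2 top z 0.0638 wrist z None
tab 3 top z 0.0649 wrist z 0.0667
tab 4 top z 0.5218 wrist z 0.0778
```

play_rows(
  slide=[
    [0,0,0.0165],
    [0,0,0.0165],
    [0,0,0.0165],
    [0,0,0.0165],
    [0,0,0.0165],
    [0,0,0.0165],
    [0,0,0.0165],
    [0,0,0.0165],
  ],
  twist=[
    [0,0,0],
    [0,0,0],
    [0,0,0],
    [0,0,0],
    [0,0,0],
    [0,0,0],
    [0,0,0],
    [0,0,0],
  ],
)

```text
t: 54.2
tool_pos: [0.6232, 0.0215, 0.0696]
orientation: [-2.114, -2.323, 0.0]
force: [0.1, 0.3, -0.6]
opening: 0.0003
gripper_force: 0.0
```

play_rows(
  slide=[
    [0,0,0],
    [0,0,0],
    [0,0,0],
    [0,0,-0.1],
    [0,0,-0.1],
    [0,0,-0.1],
    [0,0,-0.1],
    [0,0,-0.1],
  ],
  twist=[
    [0,0,0],
    [0,0,0],
    [0,0,0],
    [0,0,0],
    [0,0,0],
    [0,0,0],
    [0,0,0],
    [0,0,0],
  ],
)

```text
t: 55.0
tool_pos: [0.6234, 0.0215, 0.1965]
orientation: [2.114, 2.323, 0.0]
force: [0.3, 0.6, 0.1]
opening: 0.0004
gripper_force: 0.0
```

play_rows(
  slide=[
    [0.08,0,-0.08],
    [0.08,0,-0.08],
    [0.08,0,-0.08],
    [0.08,0,0],
    [0.08,0,0],
    [0.08,0,0],
    [0,0,0],
    [0,0,0],
  ],
  twist=[
    [0,0,0],
    [0,0,0],
    [0,0,0],
    [0,0,0],
    [0,0,0],
    [0,0,0],
    [0,0,0],
    [0,0,0],
  ],
)

```text
t: 55.8
tool_pos: [0.6121, 0.141, 0.2552]
orientation: [2.113, 2.324, -0.0]
force: [0.3, 1.1, 0.0]
opening: 0.0001
gripper_force: 0.0
```

```bash
python3 chk.py
python3 - <<'E'
from h import *
im,d=cams.read_camera("side"); a=cv2.resize(im[90:270,190:390,::-1],None,fx=2,fy=2); w,_=cams.read_camera("wrist")
b=cv2.resize(w[:270,:,::-1],(400,193)); cv2.imwrite("pics/f.png",np.vstack([a,b]))
print(robot.read_state()["t"])
E
```

```text
wrist plate 8363 [612.1 122.1 134.6 134.  -84.7] z 0.06225521968138048
plane [-0.0072 -0.0034  0.0629]
top plate 756 [589.6  96.1 235.7 163.5 -74. ] nan
tab 1 top z None wrist z 0.0667
tab 2 top z 0.6762 wrist z 0.0666
tab 3 top z None wrist z 0.0668
tab 4 top z 0.063 wrist z None
56.0
```

View pics/f.png

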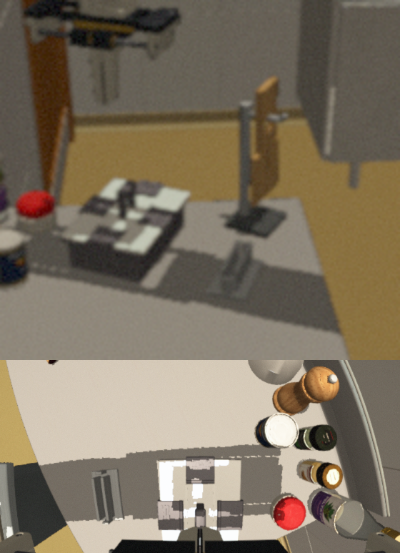

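All four tabs are flat and the board still hangs. A dark speck at the top left of the wrist view needs a check.

Run:
```python
from h import *
w,Q=wcloud(); m=(w.max(2)<90); m[20:]=0; m[:,:50]=0; m[:,120:]=0
print(m.sum(),np.nanmedian(Q[m],0), np.median(w[m],0))
im,d=cams.read_camera("top"); cv2.imwrite("pics/end.png",im[80:330,60:400,::-1].repeat(2,0).repeat(2,1))
```

```text
48 [0.2823166  0.38058056 0.01135144] [12.  10.  28.5]
```

View pics/end.png

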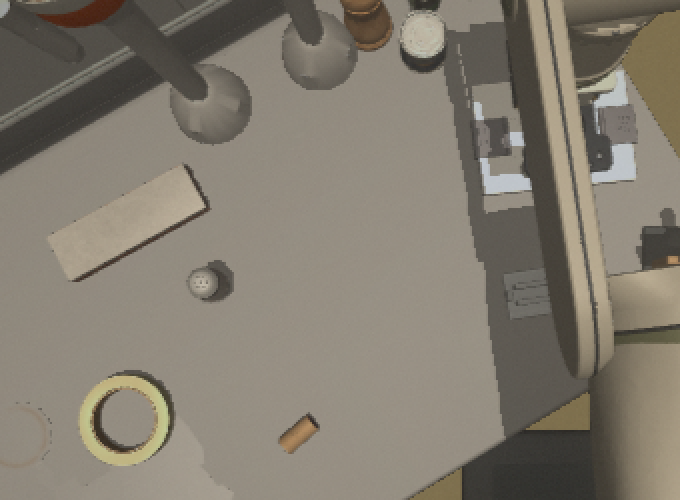

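The speck is the cork at (298,433). No tools are left out and the shaker is untouched at (203,282), so I hand in.

```bash
python3 -c "
from plant import robot
print(robot.close_job())"
```

```text
the job is handed in; nothing more can be done
None
```

I handed the job in at about 56 s: both corkscrews (no marker was out) are in the box, the lid is home with all four tabs down, the board hangs on the peg, and the shaker is untouched; no verdict came back.

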